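Scoop the loose bearing balls into the flip-cap canister

TASK

Flip the canister's cap right open, upright or beyond, then use the scoop to transfer every steel ball from the trough into the canister; do not pick balls out of the trough with the fingers (only a ball spilled elsewhere may be picked up by hand). Then put the scoop back on its mat, standing upright, press the cap fully shut, and leave the jar, tube stub, tape roll and hose coupling where they are.

Things in the scene. Friction and masses are not known exactly. Their poses are not given: they have to be found in the camera images.
- trough: Fixed grey open trough holding the balls, floor 280 mm (own x) x 62 mm (own y), its surface 10 mm above the table; walls 4 mm thick, tops at 50 mm; foot strips 15 mm out at its sides. The +x end wall leans outward by 30 degrees, the others are upright. Origin: table level, mid-floor. Its +x points roughly to the robot's right; balls start at x = -45 to +140 mm, the -x end is free.
- canister_mouth (a point): Centre of the mouth of the fixed grey square canister, at rim height, 85 mm above the table. Outside 92 x 92 mm, walls and floor 4 mm, inside 84 x 84 mm; on a 4 mm foot plate, 116 x 104 mm. The cap's hinge is on the canister's own +x side (roughly away from the robot); z is up.
- cap (a joint): Angle of the flip cap: 0 fully shut (flat on the rim), grows as it is lifted open, 1.57 upright, stop at 1.9. Stiff hinge: the cap stays where it is left and takes about 0.06 N m to turn. It may start slightly ajar.
- cap_hinge (a point): Point on the cap's hinge axis (the axis is the canister's y), 50.5 mm to the +x side of the canister's middle and 84 mm above the table. Its axes are those of the canister with the cap shut; they turn with the cap, about +y.
- cap_lug (a point): Centre of the cap's black thumb lug, a block 9 mm (cap x) x 16 mm (cap y, the hinge axis) x 24 mm tall on top of the cap at its free edge: 94 mm to the -x side of the hinge axis and 19 mm above it with the cap shut. The cap is a plate 100 x 94 x 5 mm, its top 7 mm (raised panel 8 mm) above the hinge axis. Axes turn with the cap.
- mat: Fixed black rubber mat 130 x 130 x 3 mm, the place of the scoop. Origin: centre of its underside.
- scoop_base (a point): Scoop, loose, 180 g: steel pan open to the front (own +x), upright grip at the back; stands on its flat pan. This point: middle of the pan's underside; z up. Pan floor 2 mm thick (1.2 mm at the lip), 56 mm wide, from 40 mm behind this point to the lip 28 mm ahead. Pocket for four to five balls: 53 mm wide, from 26 mm behind to the lip; back wall 30 high, sides 28 (front 14) mm high. None while held.
- scoop_grip (a point): Where to hold the scoop: 34 mm behind scoop_base and 78 mm above it, on its black upright post, 12 mm thick (scoop x) and 26 mm wide (scoop y), free to hold from 35 mm above the pan's underside to its top at 97 mm. Axes as scoop_base. None while held.
- ball0_center (a point): Centre of a steel ball 22 mm in diameter, 43 g, polished and slippery (six to eight balls are present; None if absent). Starts in the trough.
- ball1_center (a point): Centre of a steel ball 22 mm in diameter, 43 g, polished and slippery (six to eight balls are present; None if absent). Starts in the trough.
- ball2_center (a point): Centre of a steel ball 22 mm in diameter, 43 g, polished and slippery (six to eight balls are present; None if absent). Starts in the trough.
- ball3_center (a point): Centre of a steel ball 22 mm in diameter, 43 g, polished and slippery (six to eight balls are present; None if absent). Starts in the trough.
- ball4_center (a point): Centre of a steel ball 22 mm in diameter, 43 g, polished and slippery (six to eight balls are present; None if absent). Starts in the trough.
- ball5_center (a point): Centre of a steel ball 22 mm in diameter, 43 g, polished and slippery (six to eight balls are present; None if absent). Starts in the trough.
- ball6_center (a point): Centre of a steel ball 22 mm in diameter, 43 g, polished and slippery (six to eight balls are present; None if absent). Starts in the trough.
- ball7_center (a point): Centre of a steel ball 22 mm in diameter, 43 g, polished and slippery (six to eight balls are present; None if absent). Starts in the trough.
- tube: Loose flared metal tube stub standing upright, 26 mm in diameter, 63 mm tall; bystander, leave it where it is. Origin: centre of its underside.
- cam_part: Loose black hose coupling lying down, 54 x 105 x 49 mm; bystander, leave it where it is. Origin: centre of its underside.
- jar: Loose white jar with a red lid, 54 mm in diameter, 69 mm tall; bystander, leave it where it is. Origin: centre of its underside.
- tape: Loose roll of blue thread tape, 57 mm in diameter, 14 mm high; bystander, leave it where it is. Origin: centre of its underside.
Mind the look-alikes: they are no part of the job. Of the things shaped like the part that bears canister_mouth, the grey one is meant.

How it is judged:
By the outcome, as a careful person would: the job done as asked, in the order asked, and still so for the second after the job is handed in, with the robot touching nothing.
Of ball0, ball1, ball2, ball3, ball4, ball5, ball6, ball7 only 6 to 8 are there at a start; the rules pass over those that are not, and their reading is None.
At some moment in a run one of scoop may be knocked a few centimetres aside while the robot is not near it.
It also fails if it takes over 210 s, if anything falls off the work surface, if the arm or the gripper's body presses on something with over 40 N, if the wrist force passes 120 N, or if a joint passes its speed limit or range.

ROBOT

A 6-joint arm with a two-finger parallel gripper is mounted at the origin on a cart in front of the work surface, level with it; the furniture and walls round the work are solid. World frame = base frame: x ahead of the robot, y to its left, z up, the work surface at z = 0. Lengths are in mm, angles in rad, forces in N, time in s.
With the tool pointing down it reaches from about 350 to 925 mm from the base axis. Payload 6.4 kg.
Tool frame: the origin (TCP) lies at the very end of the fingers, on their centre line; the grasp point (between the pads) lies 19 mm behind it (grip_depth is the distance from the TCP to the grasp point, in mm); z points along the fingers, y is the direction in which the jaws open and shut (so a half turn about z gives the same grasp; the last joint's range is limited). The gripper opens to 94 mm and grips with 3 to 60 N. Pads are 16 mm wide; open, the fingers measure 119 mm over their backs; the gripper's body (75 mm by 177 mm) begins 78 mm behind the grasp point.
Start: joints at [0.997, 0.245, 1.558, -0, 1.339, -0.174], TCP at [253, 598.752, 179.455] pointing down, gripper open.
Joint ranges: [-3.13, 3.13], [-1.02, 2.26], [0.13, 2.54], [-0.95, 4.09], [0.21, 2.88], [-2.74, 2.74]. Speed limits (rad/s): [2.57, 2.57, 3.14, 3.14, 3.14, 3.14].

INTERFACE

Orientations are given as a 3x3 rotation matrix whose columns are the frame's x, y, z axes.
In Python, from rig import sense, snapshot, camera_params, finish_job, spot_in, grip_depth gives the robot as it stands. The module is installed in compiled form; this text tells all that it offers.
- The arm moves only by the shell command python3 -m inch 'ROWS' [FORCE]. ROWS is JSON, a list of rows, each an object of numbers: "dx", "dy", "dz": the shift along the tool's x, y, z in cm; "rx", "ry", "rz": the turn, a rotation vector about the tool's x, y, z in rad; "hand": the opening, from -1 (shut) to 1 (fully open). In form: [{"dx": .., "dy": .., "dz": .., "rx": .., "ry": .., "rz": .., "hand": ..}, ...]. A call has 1 to 8 rows; each row is the pose to reach, as a shift and turn from the pose measured when the call began, along the tool's axes at that moment; what a row does not reach only later rows make up. A row lasts 1/8 s, in which the tool goes at most 62.5 mm and 10.7 degrees, less where a joint would pass 70% of its speed; a pose out of reach is approached as far as the arm can. A call with a gripper value outside its range is refused whole. The fingers move at their own pace and stop on an object; FORCE is the grip in N (left out, the last holds). Time passes only in rows, so rows that repeat a pose let the fingers close. It gives the time, the measured TCP pose, the force and the opening at its end, in the units of the state.
- sense(): the state, without advancing time (a new reading comes with each control period).
- snapshot(name): name is "side" or "top"; returns the picture (480x640x3 uint8, red, green, blue); there is no depth.
- camera_params(name): a dict with "fx", "fy", "cx", "cy" (pixels), "dist_coeffs" ([k1, k2, p1, p2, k3] as OpenCV has them; the pictures are not rectified), "T" (4x4, takes a point from camera to world coordinates). Camera axes: x right, y down, z forward; pixel columns grow to the right and rows downward; lengths in mm; the calibration is good to about 2 mm. A picture is of the moment at which its call begins. camera_params takes no time and is no camera call.
- finish_job(): hands the job in, once; it reports no verdict.
Trained networks look in the newest picture that a camera, given by its name, has taken for a name from the list of things; names that differ only in an ending like _2 or _b are one class to them, and where a whole thing is asked for, a point or a joint stands for the part that bears it (a point fixed in the world has none). Each returns a list of dicts, best first, with "score" (0 to 1); they miss things now and then, are a little off and sometimes report something else, mostly with a low value. They report only what shows in the picture. A call takes as long as a camera call. They do not tell look-alikes from the thing itself.
- spot_in(camera, label): "centre" ([x, y, z] in mm, in the coordinates of the camera as it stood for that picture, good to about 4 mm: the middle of the surface that is visible of it).
The state is a dict: "clock": time; "joints": joint angles; "qvel": joint speeds; "joint_torque": joint torques, N m; "position": TCP position; "eef_rot": TCP orientation; "wrist_force": force on the tool from outside, world axes, zero at the start; "torque": the same for the moment, N m; "finger_gap": finger opening in mm.
Only numpy, scipy, OpenCV 4.12 (cv2) and the standard library are available. Lean on these libraries where they do the work, as an engineer would, in place of code of your own. Each camera call takes 0.05 s, during which the arm holds its last target. There are 200 camera calls.

## Working session

There is one attempt and no reset: what is moved stays moved. The work goes in short steps, Python scripts to look and compute and a shell command to move; the robot and the scene stay as the last step left them, time stands still between calls to the robot, and variables do not carry over. Pictures are saved under pics/ and viewed, about 12 in all and at most 16, crops included, and the job is handed in when it is done.

```bash
mkdir -p pics; ls
cat > h.py <<'E'
import numpy as np, cv2
from rig import sense, snapshot, camera_params, finish_job, spot_in, grip_depth
def snap(c,fn=None,crop=None,scale=1):
    im=snapshot(c)
    if fn:
        o=im[...,::-1]
        if crop: o=o[crop[1]:crop[3],crop[0]:crop[2]]
        if scale!=1: o=cv2.resize(o,None,fx=scale,fy=scale,interpolation=cv2.INTER_CUBIC)
        cv2.imwrite('pics/'+fn,o)
    return im
def cp(c):
    p=camera_params(c); K=np.array([[p['fx'],0,p['cx']],[0,p['fy'],p['cy']],[0,0,1.]])
    return K,np.array(p['dist_coeffs'],float),np.array(p['T'],float)
def proj(c,P):
    K,d,T=cp(c); Ti=np.linalg.inv(T); P=np.atleast_2d(np.array(P,float))
    return cv2.projectPoints(P,cv2.Rodrigues(Ti[:3,:3])[0],Ti[:3,3],K,d)[0][:,0]
def ray(c,uv,z):
    K,d,T=cp(c); n=cv2.undistortPoints(np.array(uv,float).reshape(-1,1,2),K,d)[:,0]
    D=np.c_[n,np.ones(len(n))]@T[:3,:3].T; o=T[:3,3]
    return o+D*((z-o[2])/D[:,2])[:,None]
def spot(c,l,n=3,smin=0.2):
    T=cp(c)[2]; out=[]
    for r in spot_in(c,l)[:n]:
        if r['score']>smin:
            w=T[:3,:3]@np.array(r['centre'])+T[:3,3]; out.append((round(r['score'],2),w.round().tolist(),proj(c,w)[0].round().tolist()))
    return out
E
python3 - <<'E'
from h import *
for c in('side','top'):
    snap(c,c+'0.png'); print(c,cp(c)[2].round(2).tolist(),cp(c)[0].tolist())
s=sense();print(s['position'],s['eef_rot'],s['finger_gap'],s['clock'],grip_depth)
E
```

```text
pics
side [[-0.99, -0.08, 0.11, 415.99], [-0.14, 0.59, -0.79, 1033.96], [0.0, -0.8, -0.6, 976.48], [0.0, 0.0, 0.0, 1.0]] [[535.3406864332877, 0.0, 315.05021334526253], [0.0, 535.3406864332877, 239.3157660374387], [0.0, 0.0, 1.0]]
top [[0.27, -0.88, 0.4, -80.33], [-0.96, -0.25, 0.1, -290.44], [0.01, -0.41, -0.91, 1540.4], [0.0, 0.0, 0.0, 1.0]] [[572.8350341680992, 0.0, 320.72959863674834], [0.0, 572.8350341680992, 244.50396981795836], [0.0, 0.0, 1.0]]
[252.70961062 598.27890437 178.51264059] [[-9.21129489e-01  3.89255385e-01 -8.42691395e-04]
 [ 3.89256219e-01  9.21128522e-01 -1.35736730e-03]
 [ 2.47864549e-04 -1.57833391e-03 -9.99998724e-01]] 94.14870630421397 0.1 18.8
```

View pics/side0.png

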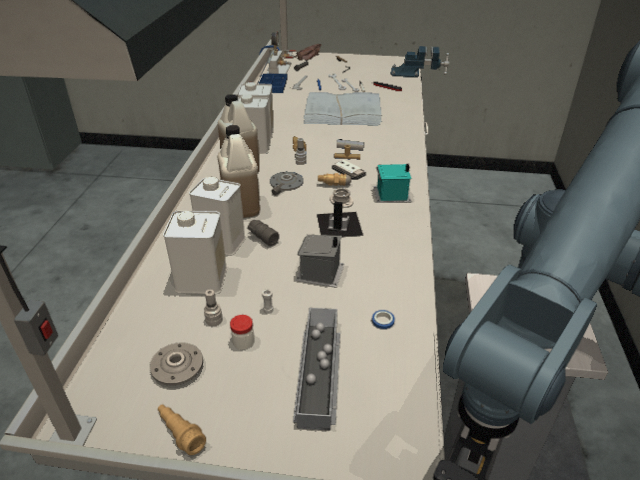

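View pics/top0.png

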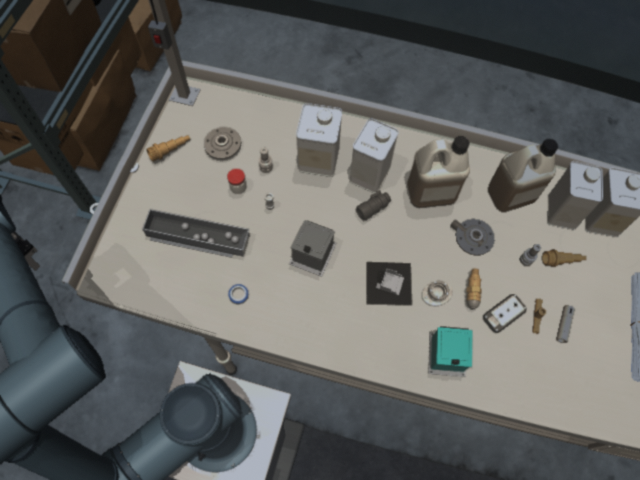

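The side view shows the trough at (317,370), grey canister at (320,258) and scoop on its mat at (338,215). There are two canister-shaped things: grey at top (313,245) and teal at top (453,348). The grey one is meant. I'll confirm it in an enlarged crop and run the detectors.

Run:
```python
from h import *
a=snap('top'); b=snap('side')
o=np.hstack([cv2.resize(a[200:310,135:425],None,fx=2.7,fy=2.7,interpolation=cv2.INTER_CUBIC)])
p=cv2.resize(b[180:435,280:410],None,fx=2.3,fy=2.3,interpolation=cv2.INTER_CUBIC)
cv2.imwrite('pics/topc.png',o[...,::-1]);cv2.imwrite('pics/sidec.png',p[...,::-1]);print(o.shape,p.shape)
for l in['trough','canister_mouth','cap','cap_hinge','cap_lug','mat','scoop_base','scoop_grip','ball0_center','tube','jar','tape','cam_part']:
    for c in('top','side'): print(l,c,spot(c,l,9 if 'ball' in l else 2))
```

```text
(297, 783, 3) (586, 299, 3)
trough top [(0.97, [514.0, 263.0, 12.0], [191.0, 233.0])]
trough side [(0.9, [514.0, 266.0, 8.0], [317.0, 377.0]), (0.36, [539.0, 153.0, 32.0], [314.0, 332.0])]
canister_mouth top [(0.89, [361.0, -539.0, 87.0], [453.0, 348.0]), (0.82, [534.0, -104.0, 95.0], [311.0, 246.0])]
canister_mouth side [(0.68, [556.0, -96.0, 98.0], [320.0, 246.0]), (0.58, [368.0, -505.0, 71.0], [392.0, 182.0])]
cap top [(0.82, [367.0, -539.0, 94.0], [453.0, 345.0]), (0.73, [555.0, -103.0, 96.0], [313.0, 240.0])]
cap side [(0.78, [557.0, -97.0, 99.0], [320.0, 246.0]), (0.63, [368.0, -539.0, 91.0], [393.0, 172.0])]
cap_hinge top [(0.95, [365.0, -542.0, 92.0], [454.0, 347.0]), (0.77, [553.0, -104.0, 98.0], [313.0, 240.0])]
cap_hinge side [(0.88, [369.0, -535.0, 95.0], [393.0, 171.0])]
cap_lug top [(0.91, [366.0, -542.0, 88.0], [454.0, 346.0]), (0.84, [561.0, -103.0, 99.0], [314.0, 237.0])]
cap_lug side [(0.69, [705.0, 198.0, 58.0], [240.0, 331.0]), (0.63, [557.0, -99.0, 98.0], [320.0, 246.0])]
mat top [(0.64, [513.0, -336.0, 0.0], [387.0, 287.0])]
mat side [(0.63, [509.0, -332.0, 3.0]
[... 298 characters left out ...]
, [311.0, 379.0])]
ball0_center top [(0.45, [523.0, -341.0, 5.0], [390.0, 284.0])]
ball0_center side [(0.38, [555.0, -93.0, 101.0], [320.0, 246.0]), (0.32, [535.0, 150.0, 30.0], [315.0, 332.0])]
tube top []
tube side [(0.58, [667.0, 73.0, 42.0], [268.0, 301.0])]
jar top [(0.74, [692.0, 177.0, 65.0], [236.0, 180.0]), (0.54, [560.0, -104.0, 99.0], [313.0, 238.0])]
jar side [(0.75, [701.0, 200.0, 56.0], [242.0, 332.0])]
tape top [(0.57, [368.0, 66.0, 14.0], [237.0, 295.0])]
tape side [(0.87, [379.0, 69.0, 12.0], [381.0, 319.0])]
cam_part top [(0.7, [742.0, -232.0, 41.0], [372.0, 203.0]), (0.65, [533.0, -105.0, 93.0], [311.0, 247.0])]
cam_part side [(0.61, [737.0, -219.0, 43.0], [265.0, 231.0])]
```

View pics/topc.png

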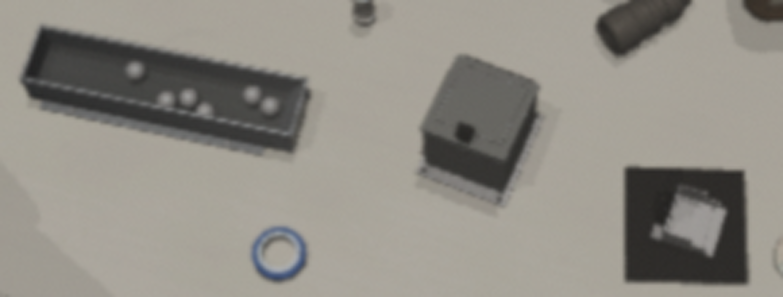

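View pics/sidec.png

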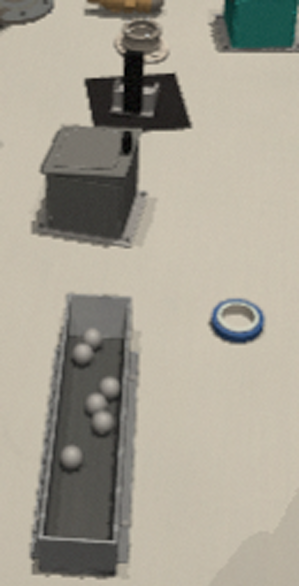

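Six balls are visible in the trough. The leaning wall is at its -y end, so trough +x is about world -y. The grey canister's lug is at top (307,249), on the robot side, and the scoop opens toward -y. Next I'll fit poses from these pixels.

```bash
cat >> h.py <<'E'
from scipy.optimize import least_squares
def Rz(a): c,s=np.cos(a),np.sin(a); return np.array([[c,-s,0],[s,c,0],[0,0,1.]])
def fit(obs,x0):
    # obs: list of (cam,(u,v),modelpoint)
    def f(x):
        r=[]
        for c in('top','side'):
            o=[k for k in obs if k[0]==c]
            if o: r.append((proj(c,np.array([k[2] for k in o])@Rz(x[2]).T+[x[0],x[1],0])-np.array([k[1] for k in o])).ravel())
        return np.concatenate(r)
    s=least_squares(f,x0,loss='soft_l1'); return s.x,s.fun
def draw(im,c,P,col=(0,255,0),close=True,sh=4):
    p=(proj(c,P)*2**sh).round().astype(np.int32); cv2.polylines(im,[p],close,col,1,cv2.LINE_AA,sh)
E
python3 - <<'E'
from h import *
T=lambda u,v:(135+u/2.7,200+v/2.7); S=lambda u,v:(280+u/2.3,180+v/2.3)
ob=[('side',S(35,540),(-144,35,50)),('side',S(118,537),(-144,-35,50)),('side',S(68,295),(168,35,50)),('side',S(132,297),(168,-35,50)),
('top',T(42,27),(-144,35,50)),('top',T(22,78),(-144,-35,50)),('top',T(307,80),(168,35,50)),('top',T(295,135),(168,-35,50))]
x,r=fit(ob,[520,230,-1.6]);print('trough',x,r.reshape(-1,2).round(1).tolist())
X=Rz(x[2])
print('balls side',[(X.T@(p-[x[0],x[1],0])).round().tolist() for p in ray('side',[S(92,338),S(82,353),S(110,386),S(96,404),S(102,423),S(71,458)],21)])
print('balls top',[(X.T@(p-[x[0],x[1],0])).round().tolist() for p in ray('top',[T(135,70),T(166,100),T(188,97),T(205,112),T(252,94),T(270,105)],21)])
cb=[('top',T(462,55),(51.5,47,90)),('top',T(540,83),(51.5,-47,90)),('top',T(510,158),(-48.5,-47,90)),('top',T(422,125),(-48.5,47,90)),('top',T(420,175),(-52,58,4)),('top',T(502,203),(-52,-58,4)),
('side',S(33,233),(52,58,4)),('side',S(128,244),(-52,58,4)),('side',S(150,193),(-52,-58,4))]
cb2=[(a,b,(p[0]*1.,p[1],p[2])) for a,b,p in cb]
for sw in (0,1):
    o=[(a,b,(p if not sw or p[2]>10 else (np.sign(p[0])*58,np.sign(p[1])*52,4))) for a,b,p in cb]
    x,r=fit(o,[545,-105,-.2]);print('can',x,r.reshape(-1,2).round(1).tolist())
C=x
im=cv2.resize(snap('top')[250:320,350:430],None,fx=7,fy=7,interpolation=cv2.INTER_CUBIC)
im2=cv2.resize(snap('side')[180:245,310:370],None,fx=7,fy=7,interpolation=cv2.INTER_CUBIC)
im2=cv2.copyMakeBorder(im2,0,490-455,0,0,cv2.BORDER_CONSTANT)
cv2.imwrite('pics/scoop.png',np.hstack([im,im2])[...,::-1][:, :])
E
```

```text
trough [513.72624118 251.91328539  -1.51133004] [[-0.7, -1.9], [-1.2, -0.0], [1.6, -0.9], [-0.4, 0.4], [1.1, -0.7], [-0.3, 2.9], [-0.2, -2.1], [0.3, -1.4]]
balls side [[128.0, 6.0, 21.0], [105.0, 15.0, 21.0], [62.0, -17.0, 21.0], [37.0, -5.0, 21.0], [14.0, -12.0, 21.0], [-32.0, 15.0, 21.0]]
balls top [[-32.0, 14.0, 21.0], [13.0, -13.0, 21.0], [36.0, -4.0, 21.0], [59.0, -17.0, 21.0], [103.0, 15.0, 21.0], [126.0, 6.0, 21.0]]
can [ 5.55502288e+02 -1.05575233e+02 -1.04871559e-01] [[-0.9, -0.7], [1.2, 0.2], [-0.9, 3.0], [0.1, 3.4], [-2.0, -3.6], [4.7, 0.1], [2.7, -0.2], [-1.5, 1.1], [-2.5, -3.1]]
can [ 5.57607972e+02 -1.04291007e+02 -1.13113399e-01] [[-0.9, -1.5], [1.0, -0.4], [-1.3, 2.2], [-0.2, 2.4], [-1.3, -2.0], [1.6, 0.5], [0.3, -1.8], [0.1, 0.4], [-1.6, -1.1]]
```

View pics/scoop.png

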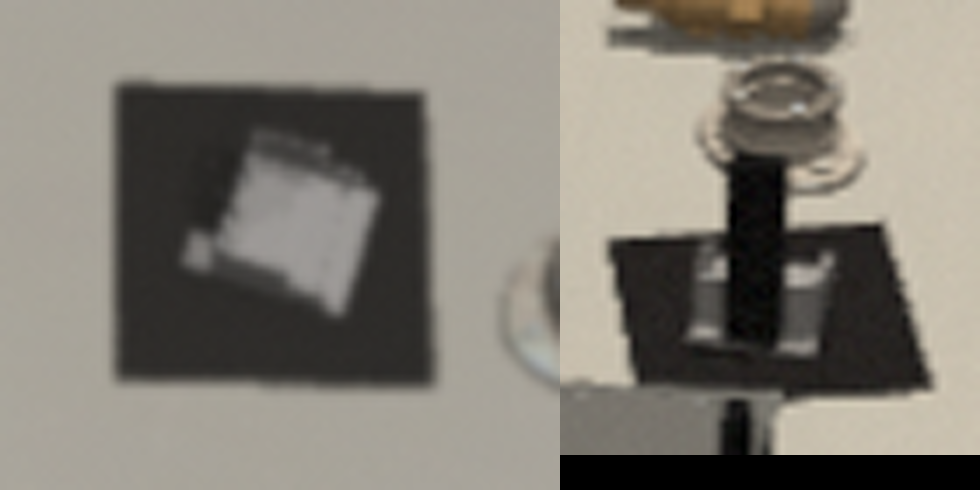

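Run:
```python
from h import *
T=lambda u,v:(350+u/7,250+v/7); S=lambda u,v:(310+(u-560)/7,180+v/7)
ob=[('top',T(380,190),(28,28,5)),('top',T(340,318),(28,-28,5)),('top',T(183,265),(-40,-28,5)),('side',S(685,341),(-40,28,4)),('side',S(818,357),(-40,-28,4)),
('side',S(728,157),(-40,13,100)),('side',S(788,157),(-40,-13,100))]
x,r=fit(ob,[520,-330,-1.8]);print('scoop',x,r.reshape(-1,2).round(1).tolist());sc=x
ob=[('top',T(115,85),(65,65,3)),('top',T(425,95),(65,-65,3)),('top',T(435,382),(-65,-65,3)),('top',T(115,380),(-65,65,3)),('side',S(608,242),(65,-65,3)),('side',S(884,225),(-65,-65,3)),('side',S(932,388),(-65,65,3))]
m,r=fit(ob,[515,-335,-.1]);print('mat',m,r.reshape(-1,2).round(1).tolist())
T=lambda u,v:(135+u/2.7,200+v/2.7); S=lambda u,v:(280+u/2.3,180+v/2.3)
# canister with ajar angle
co=[('top',T(420,175),(-58,52,4)),('top',T(502,203),(-58,-52,4)),('side',S(33,233),(58,52,4)),('side',S(128,244),(-58,52,4)),('side',S(150,193),(-58,-52,4))]
cap=[('top',T(462,55),(1,47,7)),('top',T(540,83),(1,-47,7)),('top',T(510,158),(-99,-47,7)),('top',T(422,125),(-99,47,7)),('top',T(465,124),(-94,0,31)),
('side',S(42,172),(1,47,5)),('side',S(126,180),(-99,47,5)),('side',S(141,133),(-99,-47,7)),('side',S(126,131),(-94,0,31))]
def mod(x):
    R=cv2.Rodrigues(np.array([0,x[3],0.]))[0]
    o=[];
    for c,uv,p in co+cap:
        q=np.array(p,float)
        if (c,uv,p) in cap: q=R@q+[50.5,0,84]
        o.append(np.array(proj(c,Rz(x[2])@q+[x[0],x[1],0])[0])-uv)
    return np.concatenate(o)
s=least_squares(mod,[557,-104,-.11,.03],loss='soft_l1');print('can',s.x,s.fun.reshape(-1,2).round(1).tolist())
x=s.x
for th in (x[3],):
    pt=Rz(x[2])@np.array([50.5-94*np.cos(th)+25*np.sin(th),0,84+94*np.sin(th)+25*np.cos(th)])+[x[0],x[1],0];print('lug patch',pt)
```

```text
scoop [ 526.21712468 -348.17665553   -1.62575602] [[0.0, 0.5], [0.4, -0.3], [0.1, -0.1], [0.6, -0.1], [-0.5, -0.4], [-0.1, 0.7], [-0.0, 1.6]]
mat [ 5.24670446e+02 -3.38558124e+02  2.47427974e-01] [[-0.2, -0.5], [-0.1, -0.7], [-0.1, 0.8], [-0.1, -0.1], [-0.2, -0.5], [0.1, -0.5], [0.6, -0.2]]
can [ 5.55464981e+02 -1.03583960e+02 -1.12176760e-01  1.29725011e-01] [[-1.7, -1.4], [1.2, 1.1], [1.0, -1.6], [0.9, 0.6], [-0.8, -0.9], [-1.3, -1.3], [0.7, -0.2], [-1.5, 0.4], [-0.6, 0.5], [0.3, 1.0], [-1.0, 0.0], [-1.0, -1.5], [-0.1, -2.4], [0.1, 1.2]]
lug patch [516.23696859 -99.16493761 120.94991567]
```

```bash
cat >> h.py <<'E'
from scipy.spatial.transform import Rotation as Rot
def tgt(p,ya,tilt=0):
    """tool down, tool y at world angle ya; tilt = turn about tool x (rad)"""
    y=np.array([np.cos(ya),np.sin(ya),0]);z=np.array([0,0,-1.]);R=np.c_[np.cross(y,z),y,z]
    return np.array(p,float),R@Rot.from_rotvec([tilt,0,0]).as_matrix()
def rel(a,b):
    d=a[1].T@(b[0]-a[0])/10; r=Rot.from_matrix(a[1].T@b[1]).as_rotvec()
    return dict(zip(('dx','dy','dz','rx','ry','rz'),np.r_[d.round(2),r.round(3)].tolist()))
def cur(): s=sense(); return np.array(s['position']),np.array(s['eef_rot'])
def st():
    s=sense();print('t',round(s['clock'],2),'p',np.round(s['position'],1),'y-ang',round(np.arctan2(s['eef_rot'][1][1],s['eef_rot'][0][1]),3),'tilt',round(float(np.arcsin(-s['eef_rot'][2][1])),3),'F',np.round(s['wrist_force'],1),'gap',round(s['finger_gap'],1))
CAN=np.array([555.5,-103.6,-.112]); TR=np.array([513.7,251.9,-1.511]); MAT=np.array([524.7,-338.6,.247])
def capp(a,n,th):
    return Rz(CAN[2])@np.array([50.5+a*np.cos(th)+n*np.sin(th),0,84-a*np.sin(th)+n*np.cos(th)])+[CAN[0],CAN[1],0]
E
python3 - <<'E'
from h import *
st();c=cur()
ya=np.pi/2-.112
a=tgt([420,250,250],ya);p=capp(-94,25,.13)-[0,0,6]
b=tgt(p+[0,0,60],ya); g=tgt(p,ya)
for n,q in(('via',a),('above',b),('at',g)): print(n,rel(c,q))
print('b->g',rel(b,g),p)
for th in np.arange(.13,1.86,.14): print(round(th,2),rel(g,tgt(capp(-94,25,th)-[0,0,6],ya)))
E
```

```text
t 1.6 p [253.  598.7 179.4] y-ang 1.171 tilt 0.0 F [ 0.6 -0.9 -0.5] gap 93.9
via {'dx': -28.96, 'dy': -25.62, 'dz': -7.06, 'rx': -0.0, 'ry': -0.0, 'rz': -0.288}
above {'dx': -51.42, 'dy': -54.04, 'dz': 0.45, 'rx': -0.0, 'ry': -0.0, 'rz': -0.288}
at {'dx': -51.42, 'dy': -54.04, 'dz': 6.45, 'rx': -0.0, 'ry': -0.0, 'rz': -0.288}
b->g {'dx': 0.0, 'dy': 0.0, 'dz': 6.0, 'rx': 0.0, 'ry': 0.0, 'rz': 0.0} [516.28130744 -99.18904733 114.97465675]
0.13 {'dx': 0.0, 'dy': 0.0, 'dz': 0.0, 'rx': 0.0, 'ry': 0.0, 'rz': 0.0}
0.27 {'dx': -0.6, 'dy': 0.0, 'dz': -1.22, 'rx': 0.0, 'ry': 0.0, 'rz': 0.0}
0.41 {'dx': -1.37, 'dy': -0.0, 'dz': -2.34, 'rx': 0.0, 'ry': 0.0, 'rz': 0.0}
0.55 {'dx': -2.29, 'dy': -0.0, 'dz': -3.35, 'rx': 0.0, 'ry': 0.0, 'rz': 0.0}
0.69 {'dx': -3.34, 'dy': 0.0, 'dz': -4.21, 'rx': 0.0, 'ry': 0.0, 'rz': 0.0}
0.83 {'dx': -4.5, 'dy': 0.0, 'dz': -4.93, 'rx': 0.0, 'ry': 0.0, 'rz': 0.0}
0.97 {'dx': -5.74, 'dy': 0.0, 'dz': -5.47, 'rx': 0.0, 'ry': 0.0, 'rz': 0.0}
1.11 {'dx': -7.06, 'dy': 0.0, 'dz': -5.83, 'rx': 0.0, 'ry': 0.0, 'rz': 0.0}
1.25 {'dx': -8.41, 'dy': 0.0, 'dz': -6.01, 'rx': 0.0, 'ry': 0.0, 'rz': 0.0}
1.39 {'dx': -9.77, 'dy': 0.0, 'dz': -6.0, 'rx': 0.0, 'ry': 0.0, 'rz': 0.0}
1.53 {'dx': -11.11, 'dy': 0.0, 'dz': -5.8, 'rx': 0.0, 'ry': 0.0, 'rz': 0.0}
1.67 {'dx': -12.42, 'dy': 0.0, 'dz': -5.41, 'rx': 0.0, 'ry': 0.0, 'rz': 0.0}
1.81 {'dx': -13.65, 'dy': 0.0, 'dz': -4.84, 'rx': 0.0, 'ry': 0.0, 'rz': 0.0}
```

```bash
python3 -m inch '[{"dx":-29,"dy":-25.6,"dz":-7,"rz":-0.288,"hand":0},{"dx":-29,"dy":-25.6,"dz":-7,"rz":-0.288,"hand":0},{"dx":-29,"dy":-25.6,"dz":-7,"rz":-0.288,"hand":0},{"dx":-29,"dy":-25.6,"dz":-7,"rz":-0.288,"hand":0},{"dx":-29,"dy":-25.6,"dz":-7,"rz":-0.288,"hand":0},{"dx":-29,"dy":-25.6,"dz":-7,"rz":-0.288,"hand":0},{"dx":-29,"dy":-25.6,"dz":-7,"rz":-0.288,"hand":0},{"dx":-29,"dy":-25.6,"dz":-7,"rz":-0.288,"hand":0}]'
python3 - <<'E'
from h import *
st();p=capp(-94,25,.13)-[0,0,6];print(rel(cur(),tgt(p+[0,0,60],np.pi/2-.112)))
E
```

```text
t 1.6 p [253.  598.7 179.4] y-ang 1.171 tilt 0.0 F [ 0.6 -0.9 -0.5] gap 93.9
{'dx': -51.42, 'dy': -54.04, 'dz': 0.45, 'rx': -0.0, 'ry': -0.0, 'rz': -0.288}invalid input at $[0]: expected keys dx, dy, dz, rx, ry, rz, hand
```

```bash
python3 -m inch '[{"dx":-29,"dy":-25.6,"dz":-7,"rx":0,"ry":0,"rz":-0.288,"hand":0},{"dx":-29,"dy":-25.6,"dz":-7,"rx":0,"ry":0,"rz":-0.288,"hand":0},{"dx":-29,"dy":-25.6,"dz":-7,"rx":0,"ry":0,"rz":-0.288,"hand":0},{"dx":-29,"dy":-25.6,"dz":-7,"rx":0,"ry":0,"rz":-0.288,"hand":0},{"dx":-29,"dy":-25.6,"dz":-7,"rx":0,"ry":0,"rz":-0.288,"hand":0},{"dx":-29,"dy":-25.6,"dz":-7,"rx":0,"ry":0,"rz":-0.288,"hand":0},{"dx":-29,"dy":-25.6,"dz":-7,"rx":0,"ry":0,"rz":-0.288,"hand":0},{"dx":-29,"dy":-25.6,"dz":-7,"rx":0,"ry":0,"rz":-0.288,"hand":0}]'
python3 - <<'E'
from h import *
st();p=capp(-94,25,.13)-[0,0,6];print(rel(cur(),tgt(p+[0,0,60],np.pi/2-.112)))
E
```

```text
clock: 2.6
position: [420.8, 249.8, 249.6]
eef_rot: [[-0.994, 0.113, 0.0], [0.113, 0.994, 0.001], [-0.0, 0.001, -1.0]]
wrist_force: [-0.8, 0.6, -0.7]
finger_gap: 46.9
t 2.6 p [420.8 249.8 249.6] y-ang 1.457 tilt -0.001 F [-0.8  0.6 -0.7] gap 46.9
{'dx': -13.45, 'dy': -33.6, 'dz': 7.45, 'rx': 0.001, 'ry': 0.0, 'rz': -0.002}
```

Accurate. Next move is above the lug, then a close look.

```bash
python3 -m inch '[{"dx":-13.45,"dy":-33.6,"dz":6,"rx":0,"ry":0,"rz":0,"hand":0},{"dx":-13.45,"dy":-33.6,"dz":6,"rx":0,"ry":0,"rz":0,"hand":0},{"dx":-13.45,"dy":-33.6,"dz":6,"rx":0,"ry":0,"rz":0,"hand":0},{"dx":-13.45,"dy":-33.6,"dz":6,"rx":0,"ry":0,"rz":0,"hand":0},{"dx":-13.45,"dy":-33.6,"dz":6,"rx":0,"ry":0,"rz":0,"hand":0},{"dx":-13.45,"dy":-33.6,"dz":7.5,"rx":0,"ry":0,"rz":0,"hand":0},{"dx":-13.45,"dy":-33.6,"dz":9.5,"rx":0,"ry":0,"rz":0,"hand":0},{"dx":-13.45,"dy":-33.6,"dz":9.5,"rx":0,"ry":0,"rz":0,"hand":0}]'
python3 - <<'E'
from h import *
st()
a=snap('top')[190:290,260:360];b=snap('side')[180:280,270:370]
cv2.imwrite('pics/lug.png',cv2.resize(np.hstack([a,b]),None,fx=4,fy=4,interpolation=cv2.INTER_CUBIC)[...,::-1])
print(proj('top',cur()[0]),proj('side',cur()[0]))
E
```

```text
clock: 3.6
position: [515.2, -97.2, 151.9]
eef_rot: [[-0.994, 0.112, -0.004], [0.112, 0.994, 0.003], [0.005, 0.003, -1.0]]
wrist_force: [-0.3, -0.1, -0.1]
finger_gap: 46.7
t 3.6 p [515.2 -97.2 151.9] y-ang 1.459 tilt -0.003 F [-0.3 -0.1 -0.1] gap 46.7
[[306.78624474 242.62424098]] [[335.14567544 230.06092667]]
```

View pics/lug.png

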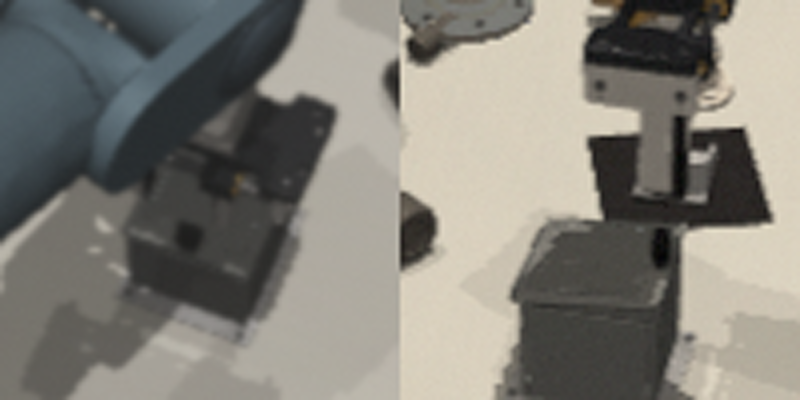

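Lug at side (335,241), directly below the fingers, as computed. Descending and gripping gently.

```bash
python3 -m inch '[{"dx":-0.13,"dy":-0.19,"dz":2,"rx":0,"ry":0,"rz":0,"hand":0},{"dx":-0.13,"dy":-0.19,"dz":3.7,"rx":0,"ry":0,"rz":0,"hand":0},{"dx":-0.13,"dy":-0.19,"dz":3.7,"rx":0,"ry":0,"rz":0,"hand":-1},{"dx":-0.13,"dy":-0.19,"dz":3.7,"rx":0,"ry":0,"rz":0,"hand":-1},{"dx":-0.13,"dy":-0.19,"dz":3.7,"rx":0,"ry":0,"rz":0,"hand":-1},{"dx":-0.13,"dy":-0.19,"dz":3.7,"rx":0,"ry":0,"rz":0,"hand":-1},{"dx":-0.13,"dy":-0.19,"dz":3.7,"rx":0,"ry":0,"rz":0,"hand":-1}]' 10
```

```text
clock: 4.58
position: [517.9, -99.7, 117.8]
eef_rot: [[-0.994, 0.111, 0.0], [0.111, 0.994, 0.001], [-0.0, 0.001, -1.0]]
wrist_force: [0.5, -0.2, 0.6]
finger_gap: 1.4
```

Closed on nothing (gap 1.4), so the cap is less ajar than I estimated. Reopening and going lower.

```bash
python3 -m inch '[{"dx":0.1,"dy":0,"dz":-1,"rx":0,"ry":0,"rz":0,"hand":0},{"dx":0.1,"dy":0,"dz":-1,"rx":0,"ry":0,"rz":0,"hand":0},{"dx":0.2,"dy":0,"dz":-1,"rx":0,"ry":0,"rz":0,"hand":0},{"dx":0.2,"dy":0,"dz":1,"rx":0,"ry":0,"rz":0,"hand":0},{"dx":0.2,"dy":0,"dz":1,"rx":0,"ry":0,"rz":0,"hand":-1},{"dx":0.2,"dy":0,"dz":1,"rx":0,"ry":0,"rz":0,"hand":-1},{"dx":0.2,"dy":0,"dz":1,"rx":0,"ry":0,"rz":0,"hand":-1},{"dx":0.2,"dy":0,"dz":1,"rx":0,"ry":0,"rz":0,"hand":-1}]' 10
```

```text
clock: 5.58
position: [516.2, -99.6, 108.4]
eef_rot: [[-0.994, 0.111, 0.001], [0.111, 0.994, 0.0], [-0.001, 0.001, -1.0]]
wrist_force: [-0.6, 1.1, 0.0]
finger_gap: 4.7
```

Run:
```python
from h import *
st()
a=snap('top')[190:290,260:360];b=snap('side')[190:265,295:370]
print(proj('side',[cur()[0]]),proj('top',[cur()[0]]))
cv2.imwrite('pics/lug2.png',np.hstack([cv2.resize(a,(400,400),interpolation=cv2.INTER_CUBIC),cv2.resize(b,(400,400),interpolation=cv2.INTER_CUBIC)])[...,::-1])
```

```text
t 5.58 p [516.2 -99.6 108.4] y-ang 1.459 tilt -0.001 F [-0.6  1.1  0. ] gap 4.7
[[335.0413933  243.72139114]] [[307.61629599 250.01478877]]
```

View pics/lug2.png

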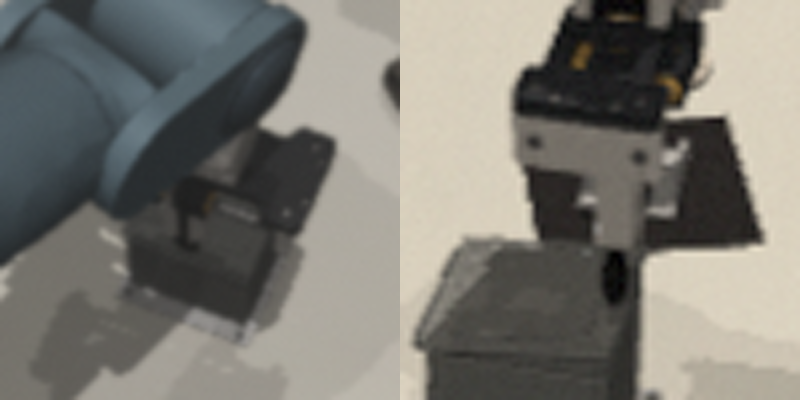

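```bash
python3 -m inch '[{"dx":0,"dy":0,"dz":0,"rx":0,"ry":0,"rz":0,"hand":-1},{"dx":0,"dy":0,"dz":0.5,"rx":0,"ry":0,"rz":0,"hand":-1},{"dx":0,"dy":0,"dz":1,"rx":0,"ry":0,"rz":0,"hand":-1}]' 10
python3 - <<'E'
from h import *
from scipy.optimize import least_squares
f=lambda P:np.r_[proj('side',P)[0]-[335.2,241.7],proj('top',P)[0]-[307,249]]
s=least_squares(f,[515,-100,105]);print(s.x,s.fun)
f=lambda P:np.r_[proj('side',P)[0]-[335.0,237],proj('top',P)[0]-[307,246]]
s=least_squares(f,[515,-100,105]);print(s.x,s.fun)
E
```

```text
clock: 6.05
position: [515.9, -99.5, 97.7]
eef_rot: [[-0.994, 0.111, 0.0], [0.111, 0.994, 0.001], [-0.0, 0.001, -1.0]]
wrist_force: [-0.4, 0.9, -0.3]
finger_gap: -0.0
[515.47268798 -98.167372   115.87560747] [ 0.06950714  0.03742042  0.03522292 -0.07249521]
[516.73861011 -97.77476279 131.89370972] [-0.07937586 -0.04297038 -0.03993224  0.08282124]
```

Run:
```python
from h import *
st()
a=snap('top')[200:290,260:350].copy();b=snap('side')[200:270,290:360].copy()
A=cv2.resize(a,(400,400),interpolation=cv2.INTER_CUBIC);B=cv2.resize(b,(400,400),interpolation=cv2.INTER_CUBIC)
p=cur()[0]
for im,c,o,k in((A,'top',(260,200),400/90),(B,'side',(290,200),400/70)):
    for dz in(0,15,30):
        u=((proj(c,p+[0,0,dz])[0]-o)*k).astype(int); cv2.circle(im,tuple(int(t) for t in u),3,(255,0,0) if dz==0 else (255,255,0),-1)
im=np.hstack([A,B]);cv2.imwrite('pics/lug3.png',np.clip(im*1.6,0,255).astype(np.uint8)[...,::-1])
```

```text
t 6.05 p [515.9 -99.5  97.7] y-ang 1.459 tilt -0.001 F [-0.4  0.9 -0.3] gap -0.0
```

View pics/lug3.png

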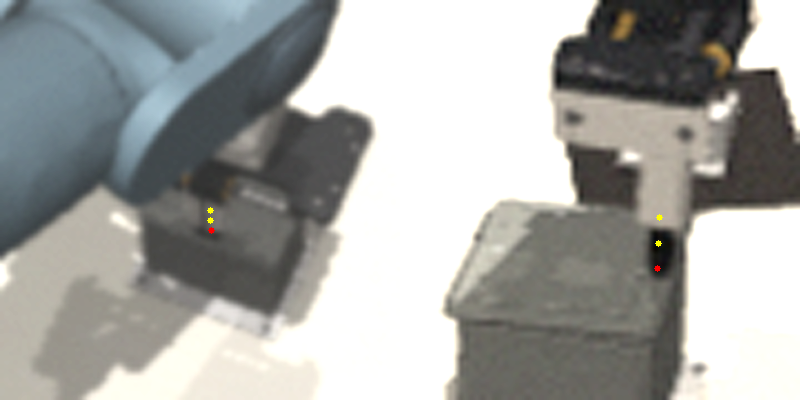

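The visible black blob overlaps the fingertip, but nothing was gripped and there is no contact force. I'll feel for the lug on either side in small steps.

```bash
for i in 1; do python3 -m inch '[{"dx":0.15,"dy":0,"dz":0,"rx":0,"ry":0,"rz":0,"hand":-1},{"dx":0.3,"dy":0,"dz":0,"rx":0,"ry":0,"rz":0,"hand":-1}]' | grep -E 'pos|force'
python3 -m inch '[{"dx":0.15,"dy":0,"dz":0,"rx":0,"ry":0,"rz":0,"hand":-1},{"dx":0.3,"dy":0,"dz":0,"rx":0,"ry":0,"rz":0,"hand":-1}]' | grep -E 'pos|force'
python3 -m inch '[{"dx":-0.5,"dy":0,"dz":0,"rx":0,"ry":0,"rz":0,"hand":-1},{"dx":-0.6,"dy":0,"dz":0,"rx":0,"ry":0,"rz":0,"hand":-1},{"dx":-0.8,"dy":0,"dz":0,"rx":0,"ry":0,"rz":0,"hand":-1}]' | grep -E 'pos|force'
python3 -m inch '[{"dx":-0.15,"dy":0,"dz":0,"rx":0,"ry":0,"rz":0,"hand":-1},{"dx":-0.3,"dy":0,"dz":0,"rx":0,"ry":0,"rz":0,"hand":-1}]' | grep -E 'pos|force'; done
```

```text
position: [512.4, -98.9, 97.2]
wrist_force: [0.5, 0.2, 0.2]
position: [509.4, -98.6, 97.3]
wrist_force: [-0.4, -0.1, -0.1]
position: [517.5, -99.5, 97.3]
wrist_force: [-0.3, 0.5, 0.3]
position: [520.6, -99.9, 97.2]
wrist_force: [0.8, 0.0, -0.6]
```

```bash
cat > cmp.py <<'E'
from h import *
import sys
st();a=snap('top')[210:270,270:330];b=snap('side')[205:265,300:360]
p=cur()[0];print(proj('top',p)-[270,210],proj('side',p)-[300,205])
np.save(sys.argv[1],np.hstack([a,b]))
E
python3 cmp.py /tmp/a.npy
python3 -m inch '[{"dx":0,"dy":0,"dz":-3,"rx":0,"ry":0,"rz":0,"hand":-1},{"dx":0,"dy":0,"dz":-6,"rx":0,"ry":0,"rz":0,"hand":-1},{"dx":10,"dy":0,"dz":-6,"rx":0,"ry":0,"rz":0,"hand":-1},{"dx":10,"dy":0,"dz":-6,"rx":0,"ry":0,"rz":0,"hand":-1},{"dx":10,"dy":0,"dz":-6,"rx":0,"ry":0,"rz":0,"hand":-1}]' | grep pos
python3 cmp.py /tmp/b.npy
python3 -c "
import numpy as np,cv2
a=np.vstack([np.load('/tmp/a.npy'),np.load('/tmp/b.npy')]);a=cv2.resize(a,None,fx=5,fy=5,interpolation=cv2.INTER_NEAREST)
a=(255*(a/255.)**.6).astype(np.uint8)
cv2.imwrite('pics/cmp.png',a[...,::-1])"
```

```text
t 7.28 p [520.6 -99.9  97.2] y-ang 1.459 tilt -0.001 F [ 0.8  0.  -0.6] gap 0.1
[[38.23939807 40.17246069]] [[33.27195309 41.72979283]]
position: [419.7, -88.4, 157.0]
t 8.0 p [419.7 -88.4 157. ] y-ang 1.459 tilt -0.001 F [0.1 0.8 0.2] gap 0.6
[[23.25301901 63.40732696]] [[71.39248992 28.93401119]]
```

View pics/cmp.png

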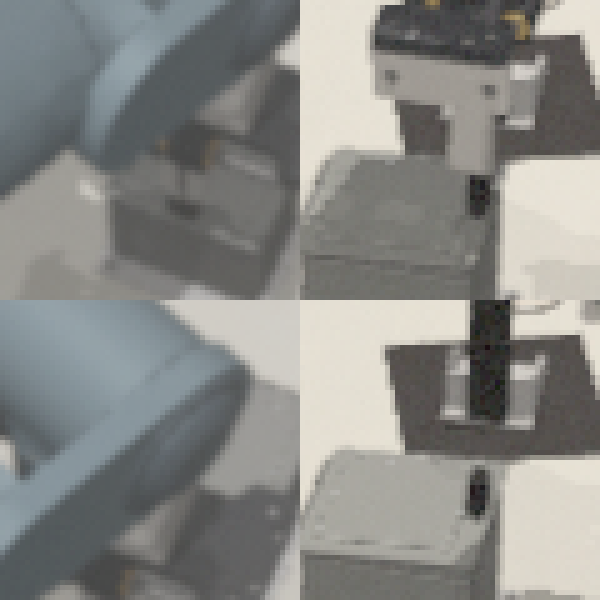

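With the fingers gone the lug shows at side (335.5,243.6), while the visible fingertip ends about 7 px above the projected TCP. So the real finger end seems to be about 20 mm higher than the reading says. I'll go lower with open fingers and close.

```bash
python3 -m inch '[{"dx":-9.7,"dy":0,"dz":0,"rx":0,"ry":0,"rz":0,"hand":0},{"dx":-9.7,"dy":0,"dz":0,"rx":0,"ry":0,"rz":0,"hand":0},{"dx":-9.7,"dy":0,"dz":0,"rx":0,"ry":0,"rz":0,"hand":0},{"dx":-9.7,"dy":0,"dz":4,"rx":0,"ry":0,"rz":0,"hand":0},{"dx":-9.7,"dy":0,"dz":6.3,"rx":0,"ry":0,"rz":0,"hand":0},{"dx":-9.7,"dy":0,"dz":6.3,"rx":0,"ry":0,"rz":0,"hand":0}]' |grep -E 'pos|force|gap'
python3 -m inch '[{"dx":0,"dy":0,"dz":0,"rx":0,"ry":0,"rz":0,"hand":-1},{"dx":0,"dy":0,"dz":0,"rx":0,"ry":0,"rz":0,"hand":-1},{"dx":0,"dy":0,"dz":0,"rx":0,"ry":0,"rz":0,"hand":-1},{"dx":0,"dy":0,"dz":0,"rx":0,"ry":0,"rz":0,"hand":-1},{"dx":0,"dy":0,"dz":0,"rx":0,"ry":0,"rz":0,"hand":-1}]' 10 |grep -E 'pos|force|gap'
```

```text
position: [516.5, -99.1, 92.7]
wrist_force: [-1.0, -0.1, -0.9]
finger_gap: 47.0
position: [516.8, -98.8, 93.0]
wrist_force: [1.4, 2.7, 0.1]
finger_gap: 15.7
```

```bash
python3 -m inch '[{"dx":0,"dy":0,"dz":0,"rx":0,"ry":0,"rz":0,"hand":-0.3},{"dx":0,"dy":0,"dz":0.2,"rx":0,"ry":0,"rz":0,"hand":-0.3},{"dx":0,"dy":0,"dz":0.7,"rx":0,"ry":0,"rz":0,"hand":-0.3},{"dx":0,"dy":0,"dz":0.7,"rx":0,"ry":0,"rz":0,"hand":-1},{"dx":0,"dy":0,"dz":0.7,"rx":0,"ry":0,"rz":0,"hand":-1},{"dx":0,"dy":0,"dz":0.7,"rx":0,"ry":0,"rz":0,"hand":-1}]' 12 |grep -E 'pos|force|gap'
python3 - <<'E'
from h import *
ya=np.pi/2-.112;c=cur();
# patch assumed at n=27,-94 for th0
for th0 in (.05,):
  g=capp(-94,25,th0)
  for th in np.arange(.18,1.86,.13): print(round(th,2),rel(c,(c[0]+capp(-94,25,th)-g,c[1])))
E
```

```text
position: [516.7, -98.6, 85.9]
wrist_force: [-0.6, 0.6, -0.5]
finger_gap: 15.3
0.18 {'dx': -0.46, 'dy': 0.0, 'dz': -1.18, 'rx': 0.0, 'ry': 0.0, 'rz': 0.0}
0.31 {'dx': -1.07, 'dy': 0.01, 'dz': -2.29, 'rx': 0.0, 'ry': 0.0, 'rz': 0.0}
0.44 {'dx': -1.81, 'dy': 0.01, 'dz': -3.3, 'rx': 0.0, 'ry': 0.0, 'rz': 0.0}
0.57 {'dx': -2.69, 'dy': 0.01, 'dz': -4.22, 'rx': 0.0, 'ry': 0.0, 'rz': 0.0}
0.7 {'dx': -3.67, 'dy': 0.01, 'dz': -5.01, 'rx': 0.0, 'ry': 0.0, 'rz': 0.0}
0.83 {'dx': -4.75, 'dy': 0.02, 'dz': -5.67, 'rx': 0.0, 'ry': 0.0, 'rz': 0.0}
0.96 {'dx': -5.9, 'dy': 0.02, 'dz': -6.19, 'rx': 0.0, 'ry': 0.0, 'rz': 0.0}
1.09 {'dx': -7.11, 'dy': 0.02, 'dz': -6.55, 'rx': 0.0, 'ry': 0.0, 'rz': 0.0}
1.22 {'dx': -8.36, 'dy': 0.02, 'dz': -6.75, 'rx': 0.0, 'ry': 0.0, 'rz': 0.0}
1.35 {'dx': -9.62, 'dy': 0.02, 'dz': -6.78, 'rx': 0.0, 'ry': 0.0, 'rz': 0.0}
1.48 {'dx': -10.88, 'dy': 0.02, 'dz': -6.66, 'rx': 0.0, 'ry': 0.0, 'rz': 0.0}
1.61 {'dx': -12.11, 'dy': 0.02, 'dz': -6.37, 'rx': 0.0, 'ry': 0.0, 'rz': 0.0}
1.74 {'dx': -13.29, 'dy': 0.01, 'dz': -5.92, 'rx': 0.0, 'ry': 0.0, 'rz': 0.0}
```

Gripped at 15.3 mm with a nominal z below the plate top and no contact force, so the offset is real. Lifting along the arc, in two halves.

```bash
python3 -m inch '[{"dx":-0.46,"dy":0,"dz":-1.18,"rx":0,"ry":0,"rz":0,"hand":-1},{"dx":-1.07,"dy":0,"dz":-2.29,"rx":0,"ry":0,"rz":0,"hand":-1},{"dx":-1.81,"dy":0,"dz":-3.3,"rx":0,"ry":0,"rz":0,"hand":-1},{"dx":-2.69,"dy":0,"dz":-4.22,"rx":0,"ry":0,"rz":0,"hand":-1},{"dx":-3.67,"dy":0,"dz":-5.01,"rx":0,"ry":0,"rz":0,"hand":-1},{"dx":-4.75,"dy":0,"dz":-5.67,"rx":0,"ry":0,"rz":0,"hand":-1},{"dx":-5.9,"dy":0,"dz":-6.19,"rx":0,"ry":0,"rz":0,"hand":-1},{"dx":-5.9,"dy":0,"dz":-6.19,"rx":0,"ry":0,"rz":0,"hand":-1}]' |grep -E 'pos|force|gap'
```

```text
position: [576.6, -105.4, 147.9]
wrist_force: [0.9, 1.5, -2.9]
finger_gap: 15.8
```

```bash
python3 -m inch '[{"dx":-1.21,"dy":0,"dz":-0.36,"rx":0,"ry":0,"rz":0,"hand":-1},{"dx":-2.46,"dy":0,"dz":-0.56,"rx":0,"ry":0,"rz":0,"hand":-1},{"dx":-3.72,"dy":0,"dz":-0.59,"rx":0,"ry":0,"rz":0,"hand":-1},{"dx":-4.98,"dy":0,"dz":-0.47,"rx":0,"ry":0,"rz":0,"hand":-1},{"dx":-6.21,"dy":0,"dz":-0.18,"rx":0,"ry":0,"rz":0,"hand":-1},{"dx":-7.39,"dy":0,"dz":0.27,"rx":0,"ry":0,"rz":0,"hand":-1},{"dx":-8.0,"dy":0,"dz":0.6,"rx":0,"ry":0,"rz":0,"hand":-1},{"dx":-8.0,"dy":0,"dz":0.6,"rx":0,"ry":0,"rz":0,"hand":-1}]' |grep -E 'pos|force|gap'
python3 -m inch '[{"dx":0,"dy":0,"dz":0,"rx":0,"ry":0,"rz":0,"hand":0},{"dx":0,"dy":0,"dz":0,"rx":0,"ry":0,"rz":0,"hand":0},{"dx":0,"dy":0,"dz":0,"rx":0,"ry":0,"rz":0,"hand":0},{"dx":0,"dy":0,"dz":-6,"rx":0,"ry":0,"rz":0,"hand":0},{"dx":0,"dy":0,"dz":-11,"rx":0,"ry":0,"rz":0,"hand":0},{"dx":15,"dy":-8,"dz":-13,"rx":0,"ry":0,"rz":0,"hand":0},{"dx":15,"dy":-8,"dz":-13,"rx":0,"ry":0,"rz":0,"hand":0},{"dx":15,"dy":-8,"dz":-13,"rx":0,"ry":0,"rz":0,"hand":0}]' |grep -E 'pos|force|gap'
python3 - <<'E'
from h import *
snap('side','open.png',(250,170,430,350),4/1.5)
print(spot('side','scoop_base'),spot('side','scoop_grip'))
E
```

```text
position: [657.3, -114.5, 142.2]
wrist_force: [2.2, 1.5, 1.2]
finger_gap: 15.9
position: [497.3, -178.3, 272.4]
wrist_force: [0.6, -1.2, 0.5]
finger_gap: 46.7
[(0.57, [526.0, -312.0, 33.0], [339.0, 221.0])] [(0.59, [525.0, -309.0, 26.0], [339.0, 224.0]), (0.43, [534.0, 151.0, 29.0], [316.0, 332.0])]
```

View pics/open.png

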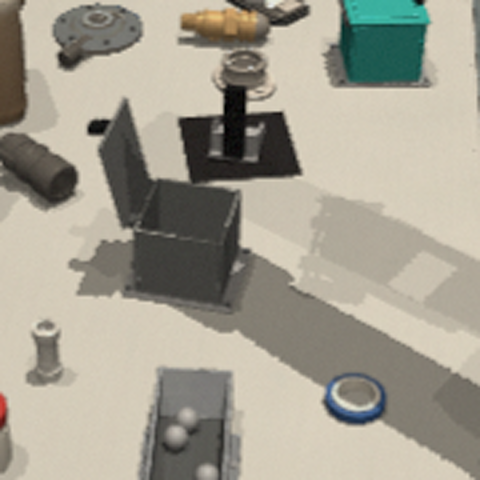

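Cap open past upright: free edge at crop (125,100), hinge near (150,190). The scoop still stands on its mat, unmoved. Going to the scoop now.

Run:
```python
from h import *
print(rel(cur(),tgt([528.1,-314.3,110],1.516)))
```

```text
{'dx': -4.47, 'dy': -13.2, 'dz': 16.25, 'rx': 0.002, 'ry': 0.002, 'rz': -0.059}
```

```bash
python3 -m inch '[{"dx":-4.47,"dy":-13.2,"dz":6,"rx":0,"ry":0,"rz":-0.059,"hand":0},{"dx":-4.47,"dy":-13.2,"dz":8,"rx":0,"ry":0,"rz":-0.059,"hand":0},{"dx":-4.47,"dy":-13.2,"dz":12,"rx":0,"ry":0,"rz":-0.059,"hand":0},{"dx":-4.47,"dy":-13.2,"dz":16.2,"rx":0,"ry":0,"rz":-0.059,"hand":0},{"dx":-4.47,"dy":-13.2,"dz":16.2,"rx":0,"ry":0,"rz":-0.059,"hand":0},{"dx":-4.47,"dy":-13.2,"dz":16.2,"rx":0,"ry":0,"rz":-0.059,"hand":0}]' |grep -E 'pos|gap'
python3 - <<'E'
from h import *
st()
print(rel(cur(),tgt([528.1,-314.3,38],1.516)))
b=snap('side')[170:250,290:390]
cv2.imwrite('pics/pre.png',cv2.resize(b,None,fx=6,fy=6,interpolation=cv2.INTER_CUBIC)[...,::-1])
E
```

```text
position: [529.6, -314.5, 112.3]
finger_gap: 46.9
t 14.12 p [ 529.6 -314.5  112.3] y-ang 1.517 tilt -0.001 F [0.9 0.2 0.4] gap 46.9
{'dx': 0.18, 'dy': 0.01, 'dz': 7.43, 'rx': 0.001, 'ry': 0.004, 'rz': 0.001}
```

View pics/pre.png

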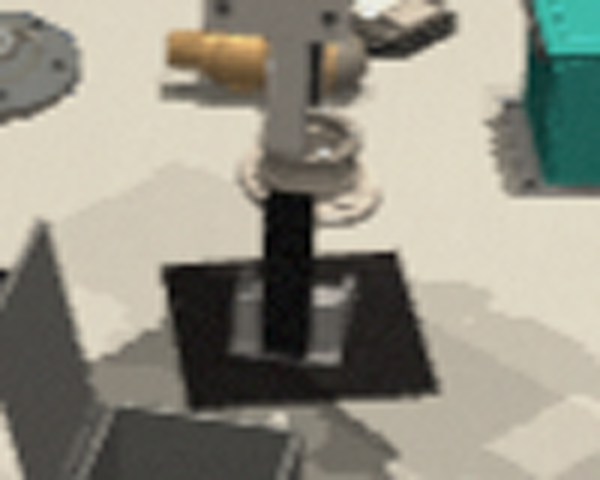

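Near finger at (288,155) is centred over the post at (288,195-355). Descending and gripping.

```bash
python3 -m inch '[{"dx":0.1,"dy":0,"dz":3,"rx":0,"ry":0,"rz":0,"hand":0},{"dx":0.1,"dy":0,"dz":6,"rx":0,"ry":0,"rz":0,"hand":0},{"dx":0.1,"dy":0,"dz":7.4,"rx":0,"ry":0,"rz":0,"hand":0},{"dx":0.1,"dy":0,"dz":7.4,"rx":0,"ry":0,"rz":0,"hand":-1},{"dx":0.1,"dy":0,"dz":7.4,"rx":0,"ry":0,"rz":0,"hand":-1},{"dx":0.1,"dy":0,"dz":7.4,"rx":0,"ry":0,"rz":0,"hand":-1},{"dx":0.1,"dy":0,"dz":7.4,"rx":0,"ry":0,"rz":0,"hand":-1},{"dx":0.1,"dy":0,"dz":7.4,"rx":0,"ry":0,"rz":0,"hand":-1}]' 50 |grep -E 'pos|force|gap'
python3 -m inch '[{"dx":0,"dy":0,"dz":0,"rx":0,"ry":0,"rz":0,"hand":-1},{"dx":0,"dy":0,"dz":0,"rx":0,"ry":0,"rz":0,"hand":-1}]'
```

```text
position: [529.9, -315.0, 40.2]
wrist_force: [-0.9, 2.2, 5.4]
finger_gap: 11.3
clock: 15.42
position: [529.9, -314.9, 40.3]
eef_rot: [[-0.999, 0.054, 0.006], [0.054, 0.999, -0.001], [-0.007, -0.001, -1.0]]
wrist_force: [-0.2, 2.1, 2.3]
finger_gap: 11.6
```

```bash
cat >> h.py <<'E'
RTS=np.array([[0,-1,0],[-1,0,0],[0,0,-1.]])
PB=np.array([1.8,-34,37.3])
def scoop(frame,xt,yt,zt,pitch=0,yaw=0,ref=(0,0,0)):
    """tool pose that puts scoop point ref (scoop coords) at frame (xt,yt,zt); pitch>0 nose up"""
    Rw=Rz(frame[2]+yaw)@Rot.from_rotvec([0,-pitch,0]).as_matrix()
    P=Rz(frame[2])@np.array([xt,yt,0])+[frame[0],frame[1],zt]
    base=P-Rw@np.array(ref,float)
    Rt=Rw@RTS.T
    return base-Rt@PB,Rt
def scoop_now(frame,ref=(0,0,0)):
    p,R=cur(); Rw=R@RTS; b=p+R@PB+Rw@np.array(ref,float)
    return (Rz(frame[2]).T@(b-[frame[0],frame[1],0])).round(1)
E
python3 - <<'E'
from h import *
c=cur();a=(np.array([490,-250,170]),scoop(TR,-85,0,90)[1]);b=(np.array([490,200,170]),a[1]);h=scoop(TR,-85,0,80)
print(rel(c,a));print(rel(c,b));print(h[0]);print(rel(c,h))
E
```

```text
{'dx': 4.25, 'dy': 6.26, 'dz': -13.01, 'rx': -0.001, 'ry': 0.006, 'rz': -0.114}
{'dx': 6.68, 'dy': 51.2, 'dz': -13.05, 'rx': -0.001, 'ry': 0.006, 'rz': -0.114}
[508.38525979 370.7948844  117.3       ]
{'dx': 5.79, 'dy': 68.35, 'dz': -7.78, 'rx': -0.001, 'ry': 0.006, 'rz': -0.114}
```

```bash
python3 -m inch '[{"dx":0,"dy":0,"dz":-3,"rx":0,"ry":0,"rz":0,"hand":-1},{"dx":0,"dy":0,"dz":-8,"rx":0,"ry":0,"rz":0,"hand":-1},{"dx":4.2,"dy":6,"dz":-13,"rx":0,"ry":0,"rz":-0.1,"hand":-1},{"dx":4.4,"dy":12,"dz":-13,"rx":0,"ry":0,"rz":-0.114,"hand":-1},{"dx":5,"dy":18,"dz":-13,"rx":0,"ry":0,"rz":-0.114,"hand":-1},{"dx":5.5,"dy":24,"dz":-13,"rx":0,"ry":0,"rz":-0.114,"hand":-1},{"dx":6,"dy":30,"dz":-13,"rx":0,"ry":0,"rz":-0.114,"hand":-1},{"dx":6,"dy":35,"dz":-13,"rx":0,"ry":0,"rz":-0.114,"hand":-1}]' |grep -E 'pos|force|gap'
python3 - <<'E'
from h import *
print(rel(cur(),scoop(TR,-85,0,80)))
E
```

```text
position: [487.1, 39.6, 169.0]
wrist_force: [0.8, -0.4, -2.0]
finger_gap: 11.9
{'dx': -4.07, 'dy': 32.94, 'dz': 5.14, 'rx': -0.002, 'ry': 0.006, 'rz': -0.0}
```

```bash
python3 -m inch '[{"dx":-1,"dy":6,"dz":0,"rx":0,"ry":0,"rz":0,"hand":-1},{"dx":-2,"dy":12,"dz":0,"rx":0,"ry":0,"rz":0,"hand":-1},{"dx":-3,"dy":18,"dz":0,"rx":0,"ry":0,"rz":0,"hand":-1},{"dx":-3.8,"dy":24,"dz":1,"rx":0,"ry":0,"rz":0,"hand":-1},{"dx":-4.1,"dy":30,"dz":3,"rx":0,"ry":0,"rz":0,"hand":-1},{"dx":-4.1,"dy":33,"dz":5.1,"rx":0,"ry":0.006,"rz":0,"hand":-1},{"dx":-4.1,"dy":33,"dz":5.1,"rx":0,"ry":0.006,"rz":0,"hand":-1},{"dx":-4.1,"dy":33,"dz":5.1,"rx":0,"ry":0.006,"rz":0,"hand":-1}]' |grep -E 'pos|force|gap'
python3 - <<'E'
from h import *
st();print(scoop_now(TR))
a=snap('top');b=snap('side')
B=b[315:445,255:375];A=a[180:270,120:270]
im=np.hstack([cv2.resize(A,(500,300),interpolation=cv2.INTER_CUBIC),cv2.resize(B,(277,300),interpolation=cv2.INTER_CUBIC)])
B2=cv2.resize(B,(500,542),interpolation=cv2.INTER_CUBIC)
o=np.zeros((542,800,3),np.uint8);o[:,:500]=B2;o[:180,500:]=cv2.resize(A,(300,180))
cv2.imwrite('pics/hov.png',o[...,::-1])
E
```

```text
position: [508.7, 370.7, 117.4]
wrist_force: [0.4, 0.3, -1.7]
finger_gap: 11.9
t 17.43 p [508.7 370.7 117.4] y-ang 1.63 tilt 0.002 F [ 0.4  0.3 -1.7] gap 11.9
[-84.8   0.2  80.2]
```

View pics/hov.png

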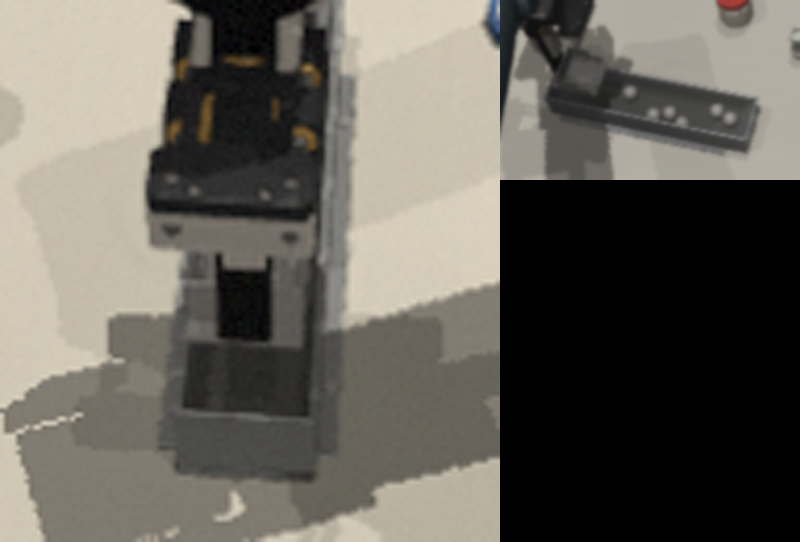

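Run:
```python
from h import *
p,R=cur();Rw=R@RTS;b=p+R@PB
f=lambda P:((proj('side',P)-[255,315])*500/120).round(1).tolist()
print('rear corners L,R',f([b+Rw@np.array([-40,s*28,0.]) for s in(1,-1)]))
print('post L,R low',f([b+Rw@np.array([-40,s*13,10.]) for s in(1,-1)]))
print('trough -x inner top',f([Rz(TR[2])@np.array([-144,s*35,50.])+[TR[0],TR[1],0] for s in(1,-1)]))
print('mm/px',1/(np.linalg.norm(np.array(f(b))-np.array(f(b+Rw[:,1])))))
```

```text
rear corners L,R [[187.4, 340.6], [303.6, 348.2]]
post L,R low [[218.3, 329.8], [272.6, 333.3]]
trough -x inner top [[172.3, 412.9], [316.9, 422.4]]
mm/px 0.4975185951049948
```

Post measured at (218–270), expected (218–273). Trough centred within about 1 mm. Lowering into the free end.

```bash
python3 -m inch '[{"dx":0,"dy":0,"dz":2,"rx":0,"ry":0,"rz":0,"hand":-1},{"dx":0,"dy":0,"dz":3.5,"rx":0,"ry":0,"rz":0,"hand":-1},{"dx":0,"dy":0,"dz":5,"rx":0,"ry":0,"rz":0,"hand":-1},{"dx":0,"dy":0,"dz":6,"rx":0,"ry":0,"rz":0,"hand":-1},{"dx":0,"dy":0,"dz":6.4,"rx":0,"ry":0,"rz":0,"hand":-1},{"dx":0,"dy":0,"dz":6.4,"rx":0,"ry":0,"rz":0,"hand":-1}]' |grep -E 'pos|force|gap'
echo left; python3 -m inch '[{"dx":-0.15,"dy":0,"dz":0,"rx":0,"ry":0,"rz":0,"hand":-1},{"dx":-0.3,"dy":0,"dz":0,"rx":0,"ry":0,"rz":0,"hand":-1},{"dx":-0.4,"dy":0,"dz":0,"rx":0,"ry":0,"rz":0,"hand":-1}]' |grep -E 'pos|force|gap'
echo right; python3 -m inch '[{"dx":0.2,"dy":0,"dz":0,"rx":0,"ry":0,"rz":0,"hand":-1},{"dx":0.5,"dy":0,"dz":0,"rx":0,"ry":0,"rz":0,"hand":-1},{"dx":0.8,"dy":0,"dz":0,"rx":0,"ry":0,"rz":0,"hand":-1}]' |grep -E 'pos|force|gap'
```

```text
position: [509.5, 370.5, 54.4]
wrist_force: [0.3, -0.0, -2.2]
finger_gap: 11.8
left
position: [510.8, 370.8, 54.4]
wrist_force: [-10.2, -0.8, 4.0]
finger_gap: 11.6
right
position: [504.2, 370.6, 55.1]
wrist_force: [4.5, 0.3, -5.7]
finger_gap: 11.9
```

```bash
python3 -m inch '[{"dx":-0.34,"dy":0,"dz":0,"rx":0,"ry":0,"rz":0,"hand":-1},{"dx":-0.34,"dy":0,"dz":0.4,"rx":0,"ry":0,"rz":0,"hand":-1},{"dx":-0.34,"dy":0,"dz":0.7,"rx":0,"ry":0,"rz":0,"hand":-1},{"dx":-0.34,"dy":0,"dz":0.8,"rx":0,"ry":0,"rz":0,"hand":-1},{"dx":-0.34,"dy":0,"dz":0.8,"rx":0,"ry":0,"rz":0,"hand":-1}]' |grep -E 'pos|force|gap'
python3 - <<'E'
from h import *
st();print(scoop_now(TR))
for x in(-50,0,30,60,90,108): print(x,rel(cur(),scoop(TR,x,-1,9)))
E
```

```text
position: [507.4, 370.8, 47.5]
wrist_force: [-2.9, -1.6, 3.7]
finger_gap: 11.5
t 19.65 p [507.4 370.8  47.5] y-ang 1.63 tilt 0.001 F [-2.9 -1.6  3.7] gap 11.5
[-85.   -1.1  10.2]
-50 {'dx': 0.0, 'dy': -3.5, 'dz': 0.12, 'rx': -0.001, 'ry': -0.002, 'rz': -0.001}
0 {'dx': -0.01, 'dy': -8.5, 'dz': 0.13, 'rx': -0.001, 'ry': -0.002, 'rz': -0.001}
30 {'dx': -0.01, 'dy': -11.5, 'dz': 0.13, 'rx': -0.001, 'ry': -0.002, 'rz': -0.001}
60 {'dx': -0.01, 'dy': -14.5, 'dz': 0.14, 'rx': -0.001, 'ry': -0.002, 'rz': -0.001}
90 {'dx': -0.02, 'dy': -17.5, 'dz': 0.14, 'rx': -0.001, 'ry': -0.002, 'rz': -0.001}
108 {'dx': -0.02, 'dy': -19.3, 'dz': 0.15, 'rx': -0.001, 'ry': -0.002, 'rz': -0.001}
```

On the floor at z = 10.2, with light contact. Advancing.

```bash
python3 -m inch '[{"dx":0,"dy":-1.2,"dz":0.05,"rx":0,"ry":0,"rz":0,"hand":-1},{"dx":0,"dy":-2.6,"dz":0.05,"rx":0,"ry":0,"rz":0,"hand":-1},{"dx":0,"dy":-4,"dz":0.05,"rx":0,"ry":0,"rz":0,"hand":-1},{"dx":0,"dy":-5.4,"dz":0.05,"rx":0,"ry":0,"rz":0,"hand":-1},{"dx":0,"dy":-6.8,"dz":0.05,"rx":0,"ry":0,"rz":0,"hand":-1},{"dx":0,"dy":-8.2,"dz":0.05,"rx":0,"ry":0,"rz":0,"hand":-1},{"dx":0,"dy":-9.6,"dz":0.05,"rx":0,"ry":0,"rz":0,"hand":-1},{"dx":0,"dy":-11,"dz":0.05,"rx":0,"ry":0,"rz":0,"hand":-1}]' |grep -E 'pos|force|gap'
python3 -m inch '[{"dx":0,"dy":-1.2,"dz":0.05,"rx":0,"ry":0,"rz":0,"hand":-1},{"dx":0,"dy":-2.4,"dz":0.05,"rx":0,"ry":0,"rz":0,"hand":-1},{"dx":0,"dy":-3.6,"dz":0.05,"rx":0,"ry":0,"rz":0,"hand":-1},{"dx":0,"dy":-4.8,"dz":0.05,"rx":0,"ry":0,"rz":0,"hand":-1},{"dx":0,"dy":-5.6,"dz":0.05,"rx":0,"ry":0,"rz":0,"hand":-1}]' |grep -E 'pos|force|gap'
python3 - <<'E'
from h import *
st();print(scoop_now(TR,(28,0,0)))
E
```

```text
position: [514.1, 260.3, 47.4]
wrist_force: [-0.6, 2.9, 4.8]
finger_gap: 11.7
position: [518.0, 204.4, 47.4]
wrist_force: [-0.6, 6.7, 4.5]
finger_gap: 11.9
t 21.27 p [518.  204.4  47.4] y-ang 1.629 tilt -0.001 F [-0.6  6.7  4.5] gap 11.9
[109.6  -0.4  10.1]
```

```bash
python3 -m inch '[{"dx":0,"dy":-0.8,"dz":0.05,"rx":0,"ry":0,"rz":0,"hand":-1},{"dx":0,"dy":-1.4,"dz":0.05,"rx":0,"ry":0,"rz":0,"hand":-1}]' |grep -E 'pos|force'
python3 -m inch '[{"dx":0,"dy":-0.8,"dz":0,"rx":0,"ry":0,"rz":0,"hand":-1},{"dx":0,"dy":-1.2,"dz":0,"rx":0,"ry":0,"rz":0,"hand":-1}]' |grep -E 'pos|force'
python3 - <<'E'
from h import *
st();print(scoop_now(TR,(28,0,0)))
a=snap('top')[210:260,190:260];b=snap('side')[290:400,270:370]
cv2.imwrite('pics/full.png',np.hstack([cv2.resize(a,(420,300),interpolation=cv2.INTER_CUBIC),cv2.resize(b,(273,300),interpolation=cv2.INTER_CUBIC)])[...,::-1])
E
```

```text
position: [518.8, 190.6, 47.5]
wrist_force: [-1.5, 5.9, 6.0]
position: [519.1, 179.5, 47.8]
wrist_force: [-1.6, 13.1, 8.0]
t 21.77 p [519.1 179.5  47.8] y-ang 1.628 tilt -0.006 F [-1.6 13.1  8. ] gap 11.6
[134.3  -0.9  10.1]
```

View pics/full.png

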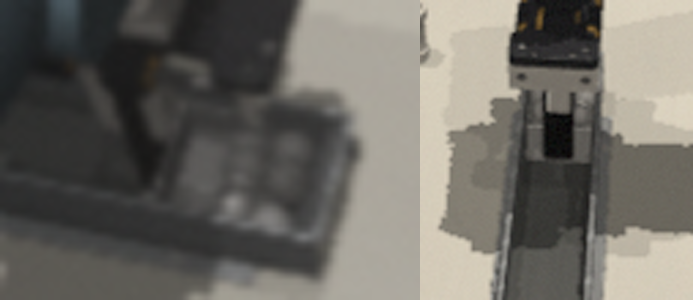

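Balls are bunched in the pan against the leaning wall, at top crop (230–300,130–220), and none lie behind the scoop. Now nose up about the rear edge, then lift.

Run:
```python
from h import *
c=cur();x,y,z=scoop_now(TR,(-40,0,0));print(x,y,z)
for ph,dx,dz in((.1,0,1),(.2,0,1),(.3,0,1.5),(.36,0,2),(.36,-2,30),(.36,-5,70),(.36,-5,115)): print(rel(c,scoop(TR,x+dx,y,10+dz,ph,0,(-40,0,0))))
```

```text
66.4 -0.6 10.5
{'dx': 0.0, 'dy': 0.4, 'dz': -0.1, 'rx': 0.106, 'ry': -0.0, 'rz': -0.003}
{'dx': 0.0, 'dy': 0.77, 'dz': -0.1, 'rx': 0.206, 'ry': -0.0, 'rz': -0.003}
{'dx': 0.0, 'dy': 1.15, 'dz': -0.11, 'rx': 0.306, 'ry': -0.001, 'rz': -0.003}
{'dx': 0.0, 'dy': 1.37, 'dz': -0.12, 'rx': 0.366, 'ry': -0.001, 'rz': -0.003}
{'dx': 0.0, 'dy': 1.59, 'dz': -2.92, 'rx': 0.366, 'ry': -0.001, 'rz': -0.003}
{'dx': 0.01, 'dy': 1.91, 'dz': -6.92, 'rx': 0.366, 'ry': -0.001, 'rz': -0.003}
{'dx': 0.01, 'dy': 1.94, 'dz': -11.42, 'rx': 0.366, 'ry': -0.001, 'rz': -0.003}
```

```bash
python3 -m inch '[{"dx":0,"dy":0.4,"dz":-0.1,"rx":0.1,"ry":0,"rz":0,"hand":-1},{"dx":0,"dy":0.77,"dz":-0.1,"rx":0.2,"ry":0,"rz":0,"hand":-1},{"dx":0,"dy":1.15,"dz":-0.11,"rx":0.3,"ry":0,"rz":0,"hand":-1},{"dx":0,"dy":1.37,"dz":-0.12,"rx":0.366,"ry":0,"rz":0,"hand":-1},{"dx":0,"dy":1.37,"dz":-0.12,"rx":0.366,"ry":0,"rz":0,"hand":-1}]' |grep -E 'pos|force|gap'
python3 -m inch '[{"dx":0,"dy":-0.2,"dz":-0.5,"rx":0,"ry":0,"rz":0,"hand":-1},{"dx":0,"dy":-0.6,"dz":-1.5,"rx":0,"ry":0,"rz":0,"hand":-1},{"dx":0,"dy":-1.2,"dz":-3,"rx":0,"ry":0,"rz":0,"hand":-1},{"dx":0,"dy":-1.9,"dz":-5,"rx":0,"ry":0,"rz":0,"hand":-1},{"dx":0,"dy":-2.6,"dz":-7,"rx":0,"ry":0,"rz":0,"hand":-1},{"dx":0,"dy":-3.4,"dz":-9,"rx":0,"ry":0,"rz":0,"hand":-1},{"dx":0,"dy":-4.2,"dz":-11,"rx":0,"ry":0,"rz":0,"hand":-1},{"dx":0,"dy":-4.2,"dz":-11,"rx":0,"ry":0,"rz":0,"hand":-1}]' |grep -E 'pos|force|gap'
python3 - <<'E'
from h import *
st();print(scoop_now(TR,(28,0,0)),scoop_now(TR,(-40,0,0)))
a=snap('top')[185:255,140:260];b=snap('side')[250:430,270:370]
cv2.imwrite('pics/lift.png',np.hstack([cv2.resize(a,(514,300),interpolation=cv2.INTER_CUBIC),cv2.resize(b,(167,300),interpolation=cv2.INTER_CUBIC)])[...,::-1])
cv2.imwrite('pics/liftbig.png',np.hstack([cv2.resize(a,(480,280),interpolation=cv2.INTER_CUBIC),cv2.resize(b,(311,560),interpolation=cv2.INTER_CUBIC)[:280] ])[...,::-1])
E
```

```text
position: [516.9, 192.9, 47.2]
wrist_force: [-0.6, 2.9, -3.8]
finger_gap: 11.7
position: [518.9, 193.0, 167.6]
wrist_force: [0.5, 0.6, -5.3]
finger_gap: 11.6
t 23.5 p [518.9 193.  167.6] y-ang 1.629 tilt 0.36 F [ 0.5  0.6 -5.3] gap 11.6
[130.3  -0.3 154.5] [ 66.6  -0.2 130.5]
```

View pics/lift.png

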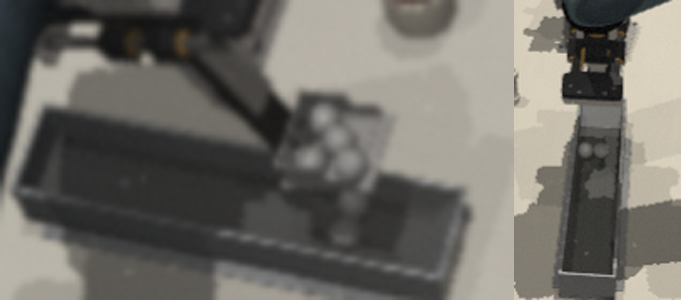

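Four balls are in the pan and two remain in the trough, at side crop (585–600,148). Transporting to the canister.

```bash
cat >> h.py <<'E'
PF=np.array([CAN[0],CAN[1],CAN[2]-np.pi/2])
LIP=(28,0,0)
E
python3 - <<'E'
from h import *
c=cur();print(scoop_now(PF,LIP))
h=scoop(PF,-22,-4,125,.36,0,LIP);print(rel(c,h),h[0])
for ph,z in((.36,108),(.25,106),(.12,104),(.0,102),(-.08,100),(-.16,100),(-.24,100),(-.32,100),(-.4,100),(-.5,100),(-.6,100),(-.7,100),(-.8,100)): print(ph,rel(h,scoop(PF,-22,-4,z,ph,0,LIP)))
E
```

```text
[-219.5  -61.   151.6]
{'dx': -3.48, 'dy': -18.31, 'dz': 9.73, 'rx': -0.001, 'ry': 0.056, 'rz': 0.161} [563.72651092 -10.77240587 138.06794906]
0.36 {'dx': 0.0, 'dy': 0.6, 'dz': 1.59, 'rx': 0.0, 'ry': 0.0, 'rz': 0.0}
0.25 {'dx': 0.0, 'dy': 0.22, 'dz': 1.12, 'rx': -0.11, 'ry': 0.0, 'rz': -0.0}
0.12 {'dx': -0.0, 'dy': -0.32, 'dz': 0.6, 'rx': -0.24, 'ry': 0.0, 'rz': 0.0}
0.0 {'dx': 0.0, 'dy': -0.9, 'dz': 0.21, 'rx': -0.36, 'ry': 0.0, 'rz': 0.0}
-0.08 {'dx': 0.0, 'dy': -1.3, 'dz': 0.05, 'rx': -0.44, 'ry': 0.0, 'rz': 0.0}
-0.16 {'dx': 0.0, 'dy': -1.79, 'dz': -0.25, 'rx': -0.52, 'ry': 0.0, 'rz': 0.0}
-0.24 {'dx': 0.0, 'dy': -2.31, 'dz': -0.51, 'rx': -0.6, 'ry': 0.0, 'rz': 0.0}
-0.32 {'dx': 0.0, 'dy': -2.84, 'dz': -0.73, 'rx': -0.68, 'ry': 0.0, 'rz': -0.0}
-0.4 {'dx': 0.0, 'dy': -3.4, 'dz': -0.91, 'rx': -0.76, 'ry': 0.0, 'rz': 0.0}
-0.5 {'dx': -0.0, 'dy': -4.1, 'dz': -1.06, 'rx': -0.86, 'ry': 0.0, 'rz': -0.0}
-0.6 {'dx': 0.0, 'dy': -4.82, 'dz': -1.15, 'rx': -0.96, 'ry': -0.0, 'rz': 0.0}
-0.7 {'dx': 0.0, 'dy': -5.54, 'dz': -1.16, 'rx': -1.06, 'ry': -0.0, 'rz': 0.0}
-0.8 {'dx': 0.0, 'dy': -6.26, 'dz': -1.1, 'rx': -1.16, 'ry': 0.0, 'rz': 0.0}
```

```bash
python3 -m inch '[{"dx":-0.2,"dy":-1.2,"dz":0.6,"rx":0,"ry":0,"rz":0.02,"hand":-1},{"dx":-0.7,"dy":-3.7,"dz":2,"rx":0,"ry":0.01,"rz":0.04,"hand":-1},{"dx":-1.3,"dy":-7,"dz":3.8,"rx":0,"ry":0.02,"rz":0.07,"hand":-1},{"dx":-2,"dy":-10.5,"dz":5.6,"rx":0,"ry":0.03,"rz":0.1,"hand":-1},{"dx":-2.6,"dy":-13.8,"dz":7.3,"rx":0,"ry":0.045,"rz":0.13,"hand":-1},{"dx":-3.1,"dy":-16.5,"dz":8.8,"rx":0,"ry":0.056,"rz":0.15,"hand":-1},{"dx":-3.4,"dy":-17.9,"dz":9.5,"rx":0,"ry":0.056,"rz":0.161,"hand":-1},{"dx":-3.48,"dy":-18.3,"dz":9.73,"rx":0,"ry":0.056,"rz":0.161,"hand":-1}]' |grep -E 'pos|force|gap'
python3 - <<'E'
from h import *
c=cur();st();print(scoop_now(PF,LIP),rel(c,scoop(PF,-22,-4,125,.36,0,LIP)))
snap('side','pour.png',(260,160,400,300),4)
E
```

```text
position: [563.2, -11.5, 137.4]
wrist_force: [0.7, -0.2, -4.1]
finger_gap: 11.8
t 24.6 p [563.2 -11.5 137.4] y-ang 1.458 tilt 0.361 F [ 0.7 -0.2 -4.1] gap 11.8
[-21.2  -4.6 124.4] {'dx': -0.04, 'dy': 0.05, 'dz': -0.09, 'rx': -0.001, 'ry': -0.002, 'rz': -0.001}
```

```bash
python3 -m inch '[{"dx":0,"dy":0.6,"dz":1.5,"rx":0,"ry":0,"rz":0,"hand":-1},{"dx":0,"dy":0.22,"dz":1.1,"rx":-0.11,"ry":0,"rz":0,"hand":-1},{"dx":0,"dy":-0.3,"dz":0.6,"rx":-0.24,"ry":0,"rz":0,"hand":-1},{"dx":0,"dy":-0.9,"dz":0.2,"rx":-0.36,"ry":0,"rz":0,"hand":-1},{"dx":0,"dy":-1.3,"dz":0.05,"rx":-0.44,"ry":0,"rz":0,"hand":-1},{"dx":0,"dy":-1.79,"dz":-0.25,"rx":-0.52,"ry":0,"rz":0,"hand":-1},{"dx":0,"dy":-2.31,"dz":-0.5,"rx":-0.6,"ry":0,"rz":0,"hand":-1},{"dx":0,"dy":-2.84,"dz":-0.73,"rx":-0.68,"ry":0,"rz":0,"hand":-1}]' |grep -E 'pos|force|gap'
python3 - <<'E'
from h import *
c=cur();st();print(scoop_now(PF,LIP))
for ph in(-.4,-.5,-.6,-.7,-.8): print(ph,rel(c,scoop(PF,-22,-4,100,ph,0,LIP)))
E
```

```text
position: [560.2, -34.5, 153.7]
wrist_force: [-0.1, 0.6, -2.1]
finger_gap: 11.6
t 25.65 p [560.2 -34.5 153.7] y-ang 1.459 tilt -0.32 F [-0.1  0.6 -2.1] gap 11.6
[-22.1  -5.   98.8]
-0.4 {'dx': -0.09, 'dy': -0.29, 'dz': -0.6, 'rx': -0.08, 'ry': -0.002, 'rz': 0.0}
-0.5 {'dx': -0.09, 'dy': -0.74, 'dz': -1.17, 'rx': -0.18, 'ry': -0.002, 'rz': -0.0}
-0.6 {'dx': -0.09, 'dy': -1.24, 'dz': -1.68, 'rx': -0.28, 'ry': -0.002, 'rz': -0.0}
-0.7 {'dx': -0.09, 'dy': -1.8, 'dz': -2.15, 'rx': -0.38, 'ry': -0.002, 'rz': -0.0}
-0.8 {'dx': -0.08, 'dy': -2.4, 'dz': -2.56, 'rx': -0.48, 'ry': -0.002, 'rz': -0.0}
```

Weight is back to the empty value. A bit more tilt to be sure, then raise and back off level.

```bash
python3 -m inch '[{"dx":0,"dy":-0.3,"dz":-0.6,"rx":-0.08,"ry":0,"rz":0,"hand":-1},{"dx":0,"dy":-0.74,"dz":-1.2,"rx":-0.18,"ry":0,"rz":0,"hand":-1},{"dx":0,"dy":-1.24,"dz":-1.7,"rx":-0.28,"ry":0,"rz":0,"hand":-1},{"dx":0,"dy":-1.24,"dz":-1.7,"rx":-0.28,"ry":0,"rz":0,"hand":-1},{"dx":0,"dy":-1.24,"dz":-2.7,"rx":-0.28,"ry":0,"rz":0,"hand":-1}]' |grep -E 'pos|force|gap'
python3 - <<'E'
from h import *
c=cur();a=scoop(PF,-60,-4,150,0,0,LIP);b=scoop(TR,-20,-1,110,0);h=scoop(TR,-85,-1,70,0)
for q in(a,b,h): print(rel(c,q))
E
```

```text
position: [557.3, -53.5, 174.8]
wrist_force: [0.1, -0.4, -1.4]
finger_gap: 11.6
{'dx': -0.17, 'dy': 6.65, 'dz': 3.03, 'rx': 0.599, 'ry': -0.005, 'rz': 0.001}
{'dx': 8.5, 'dy': 27.51, 'dz': 22.16, 'rx': 0.598, 'ry': 0.047, 'rz': -0.166}
{'dx': 9.58, 'dy': 30.55, 'dz': 29.08, 'rx': 0.598, 'ry': 0.047, 'rz': -0.166}
```

```bash
python3 -m inch '[{"dx":0,"dy":1.5,"dz":-0.5,"rx":0.15,"ry":0,"rz":0,"hand":-1},{"dx":0,"dy":3.5,"dz":0,"rx":0.3,"ry":0,"rz":0,"hand":-1},{"dx":0,"dy":5.2,"dz":1.5,"rx":0.45,"ry":0,"rz":0,"hand":-1},{"dx":0,"dy":8,"dz":4,"rx":0.598,"ry":0,"rz":0,"hand":-1},{"dx":2,"dy":13,"dz":8,"rx":0.598,"ry":0.01,"rz":-0.04,"hand":-1},{"dx":4,"dy":17.5,"dz":12.5,"rx":0.598,"ry":0.02,"rz":-0.08,"hand":-1},{"dx":6,"dy":22,"dz":17,"rx":0.598,"ry":0.03,"rz":-0.12,"hand":-1},{"dx":8.5,"dy":27,"dz":22,"rx":0.598,"ry":0.047,"rz":-0.166,"hand":-1}]' |grep -E 'pos|force|gap'
python3 - <<'E'
from h import *
c=cur();st();print(scoop_now(TR))
for z in(70,20,9.5): print(rel(c,scoop(TR,-85,-1,z,0)))
# where are the balls? bright blobs in trough (top & side)
for cam in('side','top'):
    im=snap(cam); g=cv2.cvtColor(im,cv2.COLOR_RGB2GRAY)
    q=proj(cam,[Rz(TR[2])@np.array([a,b,10.])+[TR[0],TR[1],0] for a,b in((-138,-29),(-138,29),(140,29),(140,-29))])
    m=np.zeros_like(g);cv2.fillConvexPoly(m,q.round().astype(np.int32),255)
    t=((g>np.median(g[m>0])+25)&(m>0)).astype(np.uint8)
    n,_,s,ce=cv2.connectedComponentsWithStats(t)
    for i in range(1,n):
        if s[i,4]>5: print(cam,s[i,4],ce[i].round(),(Rz(TR[2]).T@(ray(cam,[ce[i]],21)[0]-[TR[0],TR[1],0])).round())
E
```

```text
position: [515.5, 279.7, 151.4]
wrist_force: [0.9, -0.3, -1.8]
finger_gap: 11.6
t 27.27 p [515.5 279.7 151.4] y-ang 1.634 tilt -0.0 F [ 0.9 -0.3 -1.8] gap 11.6
[  6.3   1.9 114.1]
{'dx': 0.25, 'dy': 9.13, 'dz': 4.42, 'rx': 0.0, 'ry': 0.002, 'rz': 0.004}
{'dx': 0.26, 'dy': 9.13, 'dz': 9.42, 'rx': 0.0, 'ry': 0.002, 'rz': 0.004}
{'dx': 0.26, 'dy': 9.13, 'dz': 10.47, 'rx': 0.0, 'ry': 0.002, 'rz': 0.004}
side 59 [317. 328.] [122.  14.  21.]
side 304 [324. 346.] [66. -8. 21.]
side 9 [334. 331.] [117. -29.  21.]
side 10 [333. 346.] [ 67. -29.  21.]
side 7 [309. 350.] [53. 27. 21.]
side 7 [330. 397.] [-76. -30.  21.]
side 18 [311. 399.] [-85.  10.  21.]
side 163 [317. 412.] [-115.   -5.   21.]
top 12 [193. 226.] [-9. 19. 21.]
top 65 [221. 236.] [82.  7. 21.]
top 75 [218. 244.] [ 83. -21.  21.]
```

```bash
python3 -m inch '[{"dx":0.1,"dy":3,"dz":1,"rx":0,"ry":0,"rz":0,"hand":-1},{"dx":0.25,"dy":7,"dz":3,"rx":0,"ry":0,"rz":0,"hand":-1},{"dx":0.25,"dy":9.1,"dz":4.4,"rx":0,"ry":0,"rz":0,"hand":-1},{"dx":0.25,"dy":9.1,"dz":4.4,"rx":0,"ry":0,"rz":0,"hand":-1},{"dx":0.25,"dy":9.1,"dz":6.4,"rx":0,"ry":0,"rz":0,"hand":-1},{"dx":0.25,"dy":9.1,"dz":8.4,"rx":0,"ry":0,"rz":0,"hand":-1},{"dx":0.25,"dy":9.1,"dz":10.2,"rx":0,"ry":0,"rz":0,"hand":-1},{"dx":0.25,"dy":9.1,"dz":10.5,"rx":0,"ry":0,"rz":0,"hand":-1}]' |grep -E 'pos|force|gap'
python3 - <<'E'
from h import *
st();print(scoop_now(TR));print(rel(cur(),scoop(TR,100,-1,10)))
E
```

```text
position: [504.7, 372.5, 46.3]
wrist_force: [-8.2, -4.6, 19.9]
finger_gap: 11.6
t 28.38 p [504.7 372.5  46.3] y-ang 1.639 tilt -0.0 F [-8.2 -4.6 19.9] gap 11.6
[-86.9  -3.4   9. ]
{'dx': -0.1, 'dy': -18.7, 'dz': -0.1, 'rx': 0.0, 'ry': -0.002, 'rz': 0.009}
```

```bash
python3 -m inch '[{"dx":-0.24,"dy":0,"dz":-0.12,"rx":0,"ry":0,"rz":0.008,"hand":-1},{"dx":-0.24,"dy":0,"dz":-0.12,"rx":0,"ry":0,"rz":0.008,"hand":-1}]' |grep -E 'pos|force|gap'
python3 - <<'E'
from h import *
st();print(scoop_now(TR));print(rel(cur(),scoop(TR,30,-1,9.8)));print(rel(cur(),scoop(TR,80,-1,9.8)))
E
```

```text
position: [507.1, 372.3, 46.9]
wrist_force: [-0.8, -1.1, -2.7]
finger_gap: 11.7
t 28.62 p [507.1 372.3  46.9] y-ang 1.63 tilt 0.0 F [-0.8 -1.1 -2.7] gap 11.7
[-86.5  -1.3   9.6]
{'dx': -0.02, 'dy': -11.65, 'dz': -0.02, 'rx': -0.0, 'ry': -0.003, 'rz': -0.0}
{'dx': -0.02, 'dy': -16.65, 'dz': -0.02, 'rx': -0.0, 'ry': -0.003, 'rz': -0.0}
```

```bash
python3 -m inch '[{"dx":0,"dy":-1.2,"dz":0.1,"rx":0,"ry":0,"rz":0,"hand":-1},{"dx":0,"dy":-2.8,"dz":0.15,"rx":0,"ry":0,"rz":0,"hand":-1},{"dx":0,"dy":-4.4,"dz":0.15,"rx":0,"ry":0,"rz":0,"hand":-1},{"dx":0,"dy":-6,"dz":0.15,"rx":0,"ry":0,"rz":0,"hand":-1},{"dx":0,"dy":-7.6,"dz":0.15,"rx":0,"ry":0,"rz":0,"hand":-1},{"dx":0,"dy":-9.2,"dz":0.15,"rx":0,"ry":0,"rz":0,"hand":-1},{"dx":0,"dy":-10.8,"dz":0.15,"rx":0,"ry":0,"rz":0,"hand":-1},{"dx":0,"dy":-12,"dz":0.15,"rx":0,"ry":0,"rz":0,"hand":-1}]' |grep -E 'pos|force|gap'
python3 -m inch '[{"dx":0,"dy":-1.2,"dz":0.05,"rx":0,"ry":0,"rz":0,"hand":-1},{"dx":0,"dy":-2.5,"dz":0.05,"rx":0,"ry":0,"rz":0,"hand":-1},{"dx":0,"dy":-3.8,"dz":0.05,"rx":0,"ry":0,"rz":0,"hand":-1},{"dx":0,"dy":-5,"dz":0.05,"rx":0,"ry":0,"rz":0,"hand":-1},{"dx":0,"dy":-6.2,"dz":0.05,"rx":0,"ry":0,"rz":0,"hand":-1}]' |grep -E 'pos|force|gap'
python3 -m inch '[{"dx":0,"dy":-0.8,"dz":0.05,"rx":0,"ry":0,"rz":0,"hand":-1},{"dx":0,"dy":-1.4,"dz":0.05,"rx":0,"ry":0,"rz":0,"hand":-1}]' |grep -E 'pos|force'
python3 - <<'E'
from h import *
st();print(scoop_now(TR,(28,0,0)))
E
```

```text
position: [515.1, 251.9, 46.5]
wrist_force: [-0.1, 5.3, 1.1]
finger_gap: 11.6
position: [519.0, 189.4, 46.4]
wrist_force: [0.6, 5.8, 6.4]
finger_gap: 12.0
position: [520.2, 174.8, 46.5]
wrist_force: [-0.7, 5.9, 6.6]
t 30.5 p [520.2 174.8  46.5] y-ang 1.628 tilt -0.003 F [-0.7  5.9  6.6] gap 11.7
[139.2  -0.    9. ]
```

```bash
python3 -m inch '[{"dx":0,"dy":-0.3,"dz":0,"rx":0,"ry":0,"rz":0,"hand":-1},{"dx":0,"dy":-0.4,"dz":0,"rx":0,"ry":0,"rz":0,"hand":-1}]' |grep -E 'pos|force'
python3 -m inch '[{"dx":0,"dy":0.5,"dz":-0.1,"rx":0.1,"ry":0,"rz":0,"hand":-1},{"dx":0,"dy":0.9,"dz":-0.1,"rx":0.2,"ry":0,"rz":0,"hand":-1},{"dx":0,"dy":1.3,"dz":-0.11,"rx":0.3,"ry":0,"rz":0,"hand":-1},{"dx":0,"dy":1.5,"dz":-0.12,"rx":0.366,"ry":0,"rz":0,"hand":-1},{"dx":0,"dy":1.5,"dz":-0.12,"rx":0.366,"ry":0,"rz":0,"hand":-1}]' |grep -E 'pos|force|gap'
python3 -m inch '[{"dx":0,"dy":-0.2,"dz":-0.5,"rx":0,"ry":0,"rz":0,"hand":-1},{"dx":0,"dy":-0.6,"dz":-1.5,"rx":0,"ry":0,"rz":0,"hand":-1},{"dx":0,"dy":-1.2,"dz":-3,"rx":0,"ry":0,"rz":0,"hand":-1},{"dx":0,"dy":-1.9,"dz":-5,"rx":0,"ry":0,"rz":0,"hand":-1},{"dx":0,"dy":-2.6,"dz":-7,"rx":0,"ry":0,"rz":0,"hand":-1},{"dx":0,"dy":-3.4,"dz":-9,"rx":0,"ry":0,"rz":0,"hand":-1},{"dx":0,"dy":-4.2,"dz":-11,"rx":0,"ry":0,"rz":0,"hand":-1},{"dx":0,"dy":-4.2,"dz":-11,"rx":0,"ry":0,"rz":0,"hand":-1}]' |grep -E 'pos|force|gap'
python3 - <<'E'
from h import *
st();print(scoop_now(TR,(28,0,0)))
c=cur();print(rel(c,scoop(PF,-22,-4,125,.36,0,LIP)))
a=snap('top')[185:255,140:260];b=snap('side')[250:430,270:370]
cv2.imwrite('pics/lift2.png',np.hstack([cv2.resize(a,(514,300),interpolation=cv2.INTER_CUBIC),cv2.resize(b,(167,300),interpolation=cv2.INTER_CUBIC)])[...,::-1])
E
```

```text
position: [520.3, 173.5, 47.2]
wrist_force: [-1.0, 16.7, 6.6]
position: [517.5, 187.6, 46.4]
wrist_force: [0.1, -0.1, -2.4]
finger_gap: 11.5
position: [519.4, 187.1, 166.7]
wrist_force: [1.1, 0.4, -2.5]
finger_gap: 11.7
t 32.38 p [519.4 187.1 166.7] y-ang 1.627 tilt 0.356 F [ 1.1  0.4 -2.5] gap 11.7
[136.1  -0.2 153.4]
{'dx': -3.31, 'dy': -17.76, 'dz': 9.66, 'rx': 0.004, 'ry': 0.06, 'rz': 0.157}
```

View pics/lift2.png

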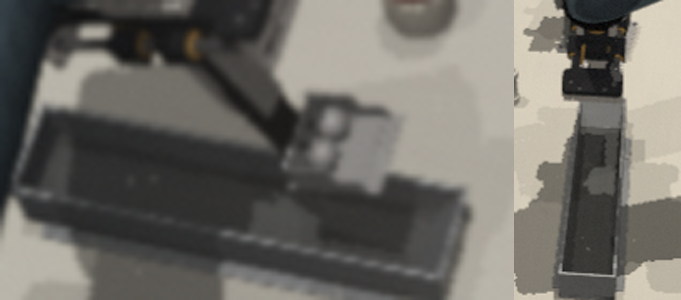

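Both remaining balls are in the pan, at crop (330,120) and (318,153), and the trough is empty. That makes 15 viewed pictures. Transporting and pouring the same way as before.

```bash
python3 -m inch '[{"dx":-0.2,"dy":-1.2,"dz":0.6,"rx":0,"ry":0,"rz":0.02,"hand":-1},{"dx":-0.7,"dy":-3.7,"dz":2,"rx":0,"ry":0.01,"rz":0.04,"hand":-1},{"dx":-1.3,"dy":-7,"dz":3.8,"rx":0,"ry":0.02,"rz":0.07,"hand":-1},{"dx":-2,"dy":-10.5,"dz":5.6,"rx":0,"ry":0.03,"rz":0.1,"hand":-1},{"dx":-2.5,"dy":-13.6,"dz":7.3,"rx":0,"ry":0.045,"rz":0.13,"hand":-1},{"dx":-3,"dy":-16.2,"dz":8.8,"rx":0,"ry":0.06,"rz":0.15,"hand":-1},{"dx":-3.3,"dy":-17.5,"dz":9.5,"rx":0,"ry":0.06,"rz":0.157,"hand":-1},{"dx":-3.3,"dy":-17.8,"dz":9.7,"rx":0,"ry":0.06,"rz":0.157,"hand":-1}]' |grep -E 'pos|force|gap'
python3 - <<'E'
from h import *
c=cur();st();print(scoop_now(PF,LIP),rel(c,scoop(PF,-22,-4,125,.36,0,LIP)))
E
```

```text
position: [561.3, -12.6, 134.2]
wrist_force: [0.4, 0.9, -2.6]
finger_gap: 11.5
t 33.48 p [561.3 -12.6 134.2] y-ang 1.46 tilt 0.357 F [ 0.4  0.9 -2.6] gap 11.5
[-20.   -6.4 121. ] {'dx': -0.22, 'dy': 0.06, 'dz': -0.43, 'rx': 0.003, 'ry': -0.006, 'rz': 0.001}
```

```bash
python3 -m inch '[{"dx":-0.2,"dy":0.6,"dz":1.1,"rx":0,"ry":0,"rz":0,"hand":-1},{"dx":-0.2,"dy":0.22,"dz":0.7,"rx":-0.11,"ry":0,"rz":0,"hand":-1},{"dx":-0.2,"dy":-0.3,"dz":0.2,"rx":-0.24,"ry":0,"rz":0,"hand":-1},{"dx":-0.2,"dy":-0.9,"dz":-0.2,"rx":-0.36,"ry":0,"rz":0,"hand":-1},{"dx":-0.2,"dy":-1.3,"dz":-0.35,"rx":-0.44,"ry":0,"rz":0,"hand":-1},{"dx":-0.2,"dy":-1.79,"dz":-0.65,"rx":-0.52,"ry":0,"rz":0,"hand":-1},{"dx":-0.2,"dy":-2.31,"dz":-0.9,"rx":-0.6,"ry":0,"rz":0,"hand":-1},{"dx":-0.2,"dy":-2.84,"dz":-1.1,"rx":-0.68,"ry":0,"rz":0,"hand":-1}]' |grep -E 'pos|force|gap'
python3 -m inch '[{"dx":0,"dy":-0.3,"dz":-0.6,"rx":-0.08,"ry":0,"rz":0,"hand":-1},{"dx":0,"dy":-0.74,"dz":-1.2,"rx":-0.18,"ry":0,"rz":0,"hand":-1},{"dx":0,"dy":-1.24,"dz":-1.7,"rx":-0.28,"ry":0,"rz":0,"hand":-1},{"dx":0,"dy":-1.24,"dz":-1.7,"rx":-0.28,"ry":0,"rz":0,"hand":-1},{"dx":0,"dy":-1.24,"dz":-2.7,"rx":-0.28,"ry":0,"rz":0,"hand":-1}]' |grep -E 'pos|force|gap'
python3 - <<'E'
from h import *
c=cur();a=scoop(PF,-60,-4,150,0,0,LIP);SF=np.array([524.7,-338.6,-1.683]);b=scoop(SF,0,0,130);
print(rel(c,a),rel(c,b),b[0])
E
```

```text
position: [560.6, -34.6, 154.1]
wrist_force: [-0.4, -0.1, -1.4]
finger_gap: 11.7
position: [557.8, -53.7, 175.1]
wrist_force: [0.0, -0.5, -2.0]
finger_gap: 11.8
{'dx': -0.11, 'dy': 6.63, 'dz': 3.08, 'rx': 0.603, 'ry': -0.01, 'rz': -0.001} {'dx': -0.03, 'dy': -21.26, 'dz': -13.71, 'rx': 0.603, 'ry': -0.01, 'rz': -0.001} [ 530.29560634 -305.01534294  167.3       ]
```

Run:
```python
from h import *
c=cur();SF=np.array([524.7,-338.6,-1.683]);b=scoop(SF,0,0,130)
for p in([550,-55,200],[540,-60,220],[532,-180,215],b[0]): print(rel(c,(np.array(p,float),b[1])))
```

```text
{'dx': 0.79, 'dy': 1.23, 'dz': -2.17, 'rx': 0.603, 'ry': -0.01, 'rz': -0.001}
{'dx': 1.75, 'dy': 1.86, 'dz': -4.15, 'rx': 0.603, 'ry': -0.01, 'rz': -0.001}
{'dx': 1.22, 'dy': -8.31, 'dz': -10.56, 'rx': 0.603, 'ry': -0.01, 'rz': -0.001}
{'dx': -0.03, 'dy': -21.26, 'dz': -13.71, 'rx': 0.603, 'ry': -0.01, 'rz': -0.001}
```

```bash
python3 -m inch '[{"dx":0.3,"dy":0.3,"dz":-1,"rx":0.15,"ry":0,"rz":0,"hand":-1},{"dx":0.8,"dy":0.8,"dz":-2.1,"rx":0.3,"ry":0,"rz":0,"hand":-1},{"dx":1.2,"dy":1.3,"dz":-3.1,"rx":0.45,"ry":-0.01,"rz":0,"hand":-1},{"dx":1.7,"dy":1.8,"dz":-4.1,"rx":0.603,"ry":-0.01,"rz":0,"hand":-1},{"dx":1.6,"dy":-2,"dz":-6.8,"rx":0.603,"ry":-0.01,"rz":0,"hand":-1},{"dx":1.2,"dy":-7.5,"dz":-10,"rx":0.603,"ry":-0.01,"rz":0,"hand":-1},{"dx":0.6,"dy":-13.5,"dz":-12,"rx":0.603,"ry":-0.01,"rz":0,"hand":-1},{"dx":0.2,"dy":-18,"dz":-13.3,"rx":0.603,"ry":-0.01,"rz":0,"hand":-1}]' |grep -E 'pos|force|gap'
python3 - <<'E'
from h import *
SF=np.array([524.7,-338.6,-1.683]);st();print(scoop_now(SF))
for z in(130,3.8,2):print(rel(cur(),scoop(SF,0,0,z)))
E
```

```text
position: [532.0, -276.8, 183.6]
wrist_force: [0.3, -0.1, -2.0]
finger_gap: 11.8
t 36.1 p [ 532.  -276.8  183.6] y-ang 1.459 tilt 0.001 F [ 0.3 -0.1 -2. ] gap 11.8
[-28.2  -1.3 146.4]
{'dx': -0.14, 'dy': -2.82, 'dz': 1.64, 'rx': -0.001, 'ry': 0.002, 'rz': 0.0}
{'dx': -0.11, 'dy': -2.8, 'dz': 14.26, 'rx': -0.001, 'ry': 0.002, 'rz': 0.0}
{'dx': -0.11, 'dy': -2.8, 'dz': 14.44, 'rx': -0.001, 'ry': 0.002, 'rz': 0.0}
```

```bash
python3 -m inch '[{"dx":-0.1,"dy":-2.2,"dz":2,"rx":0,"ry":0,"rz":0,"hand":-1},{"dx":-0.1,"dy":-2.8,"dz":6,"rx":0,"ry":0,"rz":0,"hand":-1},{"dx":-0.1,"dy":-2.8,"dz":10,"rx":0,"ry":0,"rz":0,"hand":-1},{"dx":-0.1,"dy":-2.8,"dz":12.5,"rx":0,"ry":0,"rz":0,"hand":-1},{"dx":-0.1,"dy":-2.8,"dz":13.6,"rx":0,"ry":0,"rz":0,"hand":-1},{"dx":-0.1,"dy":-2.8,"dz":13.9,"rx":0,"ry":0,"rz":0,"hand":-1},{"dx":-0.1,"dy":-2.8,"dz":14.1,"rx":0,"ry":0,"rz":0,"hand":-1},{"dx":-0.1,"dy":-2.8,"dz":14.2,"rx":0,"ry":0,"rz":0,"hand":-1}]' |grep -E 'pos|force|gap'
python3 -m inch '[{"dx":0,"dy":0,"dz":0.1,"rx":0,"ry":0,"rz":0,"hand":-1},{"dx":0,"dy":0,"dz":0.1,"rx":0,"ry":0,"rz":0,"hand":-1}]' |grep -E 'pos|force|gap'
```

```text
position: [530.9, -305.4, 42.8]
wrist_force: [0.2, 0.1, -2.3]
finger_gap: 11.9
position: [531.2, -305.7, 42.2]
wrist_force: [0.1, 0.1, -1.9]
finger_gap: 11.3
```

```bash
python3 -m inch '[{"dx":0,"dy":0,"dz":0.15,"rx":0,"ry":0,"rz":0,"hand":-1},{"dx":0,"dy":0,"dz":0.25,"rx":0,"ry":0,"rz":0,"hand":-1},{"dx":0,"dy":0,"dz":0.3,"rx":0,"ry":0,"rz":0,"hand":-1}]' |grep -E 'pos|force|gap'
```

```text
position: [531.2, -305.7, 39.5]
wrist_force: [-0.4, 0.5, 1.2]
finger_gap: 11.3
```

```bash
python3 -m inch '[{"dx":0,"dy":0,"dz":0.05,"rx":0,"ry":0,"rz":0,"hand":-0.3},{"dx":0,"dy":0,"dz":0.05,"rx":0,"ry":0,"rz":0,"hand":-0.1},{"dx":0,"dy":0,"dz":0.05,"rx":0,"ry":0,"rz":0,"hand":-0.1},{"dx":0,"dy":0,"dz":-1,"rx":0,"ry":0,"rz":0,"hand":-0.1},{"dx":0,"dy":0,"dz":-4,"rx":0,"ry":0,"rz":0,"hand":-0.1},{"dx":0,"dy":0,"dz":-9,"rx":0,"ry":0,"rz":0,"hand":-0.1},{"dx":0,"dy":0,"dz":-15,"rx":0,"ry":0,"rz":0,"hand":-0.1},{"dx":0,"dy":0,"dz":-20,"rx":0,"ry":0,"rz":0,"hand":-0.1}]' |grep -E 'pos|force|gap'
python3 - <<'E'
from h import *
ya=np.pi/2-.112;c=cur();st()
R=tgt([0,0,0],ya)[1]
# fingertip offset 20 along tool: nominal = tip-20.  contact path on cap outer face at a=-80, tip pushing from +x
for th in(1.85,1.6,1.3,1.0,.7,.4,.2,0): print(th,capp(-85,8,th).round(1))
im=snap('side');print(spot('side','scoop_base'),spot('side','ball0_center',8))
E
```

```text
position: [530.6, -305.3, 243.1]
wrist_force: [0.1, -0.3, -0.2]
finger_gap: 42.6
t 38.73 p [ 530.6 -305.3  243.1] y-ang 1.459 tilt 0.004 F [ 0.1 -0.3 -0.2] gap 42.6
1.85 [ 636.6 -112.7  163.5]
1.6 [ 616.1 -110.4  168.7]
1.3 [ 590.7 -107.6  168. ]
1.0 [ 566.7 -104.9  159.8]
0.7 [ 546.2 -102.6  144.9]
0.4 [ 531.  -100.8  124.5]
0.2 [ 524.5 -100.1  108.7]
0 [521.2 -99.7  92. ]
[(0.54, [500.0, -312.0, 29.0], [347.0, 223.0])] []
```

Run:
```python
from h import *
print(ray('top',[(300,170),(335,175),(352,183),(385,190),(410,205)],0).round())
ya=np.pi/2-.112;c=cur();yv=Rz(CAN[2])@np.array([0,-29,0]);xv=Rz(CAN[2])@np.array([1.,0,0])
a=capp(-70,8,1.85)+yv+xv*42;a[2]=130
print('behind',a)
up=a.copy();up[2]=243
A=tgt(up,ya);print(rel(c,A));print(rel(A,tgt(a,ya)))
B=tgt(a,ya)
for th in(1.7,1.5,1.3,1.1,.9,.7,.55,.4,.3,.2,.1,0): print(th,rel(B,tgt(capp(-85,8,th)+yv+xv*8-[0,0,20],ya)))
g=cv2.cvtColor(snap('side'),cv2.COLOR_RGB2GRAY)[196:240,315:372]
print('\n'.join(''.join(' .:-=+*#%@'[min(9,v//26)] for v in r) for r in g))
```

```text
[[ 817.   15.    0.]
 [ 830.  -95.    0.]
 [ 817. -153.    0.]
 [ 822. -258.    0.]
 [ 792. -344.    0.]]
behind [ 670.99170008 -145.77227256  130.        ]
{'dx': -12.02, 'dy': 17.52, 'dz': 0.15, 'rx': -0.007, 'ry': 0.011, 'rz': -0.0}
{'dx': 0.0, 'dy': 0.0, 'dz': 11.3, 'rx': 0.0, 'ry': 0.0, 'rz': 0.0}
1.7 {'dx': 4.21, 'dy': -0.0, 'dz': -1.73, 'rx': 0.0, 'ry': 0.0, 'rz': 0.0}
1.5 {'dx': 5.9, 'dy': -0.0, 'dz': -1.94, 'rx': 0.0, 'ry': 0.0, 'rz': 0.0}
1.3 {'dx': 7.6, 'dy': -0.0, 'dz': -1.8, 'rx': 0.0, 'ry': 0.0, 'rz': 0.0}
1.1 {'dx': 9.24, 'dy': -0.0, 'dz': -1.34, 'rx': 0.0, 'ry': 0.0, 'rz': 0.0}
0.9 {'dx': 10.76, 'dy': -0.0, 'dz': -0.56, 'rx': 0.0, 'ry': 0.0, 'rz': 0.0}
0.7 {'dx': 12.08, 'dy': -0.0, 'dz': 0.51, 'rx': 0.0, 'ry': 0.0, 'rz': 0.0}
0.55 {'dx': 12.93, 'dy': -0.0, 'dz': 1.48, 'rx': 0.0, 'ry': 0.0, 'rz': 0.0}
0.4 {'dx': 13.62, 'dy': -0.0, 'dz': 2.55, 'rx': 0.0, 'ry': 0.0, 'rz': 0.0}
0.3 {'dx': 13.98, 'dy': -0.0, 'dz': 3.32, 'rx': 0.0, 'ry': 0.0, 'rz': 0.0}
0.2 {'dx': 14.27, 'dy': -0.0, 'dz': 4.13, 'rx': 0.0, 'ry': 0.0, 'rz': 0.0}
0.1 {'dx': 14.48, 'dy': -0.0, 'dz': 4.96, 'rx':
[... 1950 characters left out ...]
**##
==+=-.           .....:----:       :---==.....=*********#
+==+-. .  ..    ......:----: .     :=+++=.....=**********
====-.. .. . .  .......:::::.......:----:.....:+*********
+==+=. .  .   ........... .     ..............:+*********
=====:. ..  .. ................................=*********
=++==-  ... .   ...............................:+********
==+++-.   .  . . ..............................:+********
=+====.  .. .     ........................::::--+********
==+=+=. . ..   . . .........::------------===+***********
==+++=: .....:.::::::-======+**##########****************
==++==-:::::---=+==+=*##%%%###########*******************
:::::---==----=========*#%%%##########*******************
```

The scoop stands upright but has shifted about 20 mm toward the robot since I released it, so the announced knock probably happened. It is now close to the mat edge. I'll clear the arm, measure and re-centre it before closing the cap.

```bash
python3 -m inch '[{"dx":2,"dy":6,"dz":0,"rx":0,"ry":0,"rz":0,"hand":0},{"dx":4,"dy":12,"dz":0,"rx":0,"ry":0,"rz":0,"hand":0},{"dx":6,"dy":18,"dz":0,"rx":0,"ry":0,"rz":0,"hand":0},{"dx":7,"dy":24,"dz":0,"rx":0,"ry":0,"rz":0,"hand":0},{"dx":7,"dy":24,"dz":0,"rx":0,"ry":0,"rz":0,"hand":0}]' |grep -E 'pos|force|gap'
python3 - <<'E'
from h import *
A=lambda g:print('\n'.join(''.join(' .:-=+*#%@'[min(9,v//26)] for v in r) for r in g))
g=cv2.cvtColor(snap('top'),cv2.COLOR_RGB2GRAY)[255:312,360:418];A(g)
g=cv2.cvtColor(snap('side'),cv2.COLOR_RGB2GRAY)[200:234,330:362];A(g)
E
```

```text
position: [486.6, -55.6, 237.7]
wrist_force: [0.2, -0.5, 0.4]
finger_gap: 47.1
***********############**##**#******##########*###########
***********#####################***#**##################*#
***********######################****#*#*##########*######
**********############*#######**####################**#*##
**********#######*#############**#*#####*########*#*####*#
*************#***#*****#***##**#***####****#*####*########
*******++++++**************************************##*####
******=-:::----------------========+++++++++***********###
******=:.....:::::::::::::::::::::::-:::::--------=******#
******=:............................::.::.::::::::=****#*#
****#*=:.........................................:=*######
**##**=:.........................................:=**#####
*####*=:.........................................:-+*#####
*####*=:.........................................:-+*#####
*####*=:.........................................:-+*#####
#####*=:.........................................:-+*#####
#####*=:.........................................:-+*#**##
#####*=:..........
[... 2763 characters left out ...]
.+#%%%%
=--::::......         ....=#%%%%
.............        .....-*%%%%
.......::....         ..:::*%%%%
.......-=....         ..--:+#%%%
.......-=---:.       :----::*%%%
......:=****+.       =**+-::+%%%
.......=*###+.       =**+--.+#%#
.......-*###+.       =**==:.-*%#
.......:----:       .:---::.-*%%
.......:----:       .:----:..+#%
.......:----:       .:---:...-*%
.......:----:        :---:...-*%
...... :----:       .:---:....+#
.......:----:       .:---:....=#
.......:----:       .:----....-*
.......:----:       :-====:...:+
.......:-===-. .   .-++++=:....+
........:::::.......:-----.....-
.............. ................:
................................
................................
```

Run:
```python
from h import *
ob=[('top',(401,282.3),(28,28,5)),('top',(398.8,301),(28,-28,5)),('top',(374.5,297.5),(-40,-28,5)),('side',(336.9,229.8),(-40,28,4)),('side',(356,229.8),(-40,-28,4))]
x,r=fit(ob,[505,-340,-1.65]);print(x,r.reshape(-1,2).round(1).tolist())
q=Rz(x[2]);print([(Rz(MAT[2]).T@(q@np.array([a,b,0])+[x[0],x[1],0]-[MAT[0],MAT[1],0])).round().tolist() for a in(-40,28) for b in(-28,28)])
post=q@np.array([-34,0,0])+[x[0],x[1],0];print(post)
ya=x[2]+np.pi;c=cur()
for p in([post[0],post[1],210],[post[0],post[1],110],[post[0],post[1],39.5]):print(rel(c,tgt(p,ya)))
```

```text
[ 504.32562373 -347.13692098   -1.45835163] [[0.0, 0.3], [0.1, -0.1], [0.6, -0.3], [0.6, 0.6], [-0.4, 0.8]]
[[-44.0, 40.0, 0.0], [11.0, 33.0, 0.0], [-53.0, -27.0, 0.0], [2.0, -35.0, 0.0]]
[ 500.51055547 -313.35163936    0.        ]
{'dx': -4.1, 'dy': -25.14, 'dz': 2.95, 'rx': -0.005, 'ry': 0.004, 'rz': -0.223}
{'dx': -4.05, 'dy': -25.1, 'dz': 12.95, 'rx': -0.005, 'ry': 0.004, 'rz': -0.223}
{'dx': -4.02, 'dy': -25.07, 'dz': 20.0, 'rx': -0.005, 'ry': 0.004, 'rz': -0.223}
```

The scoop is wholly on the mat with 12 mm to spare. Re-centring it is cheap, so I'll do it.

```bash
python3 -m inch '[{"dx":-1,"dy":-6,"dz":0.5,"rx":0,"ry":0,"rz":-0.06,"hand":0},{"dx":-2,"dy":-12,"dz":1,"rx":0,"ry":0,"rz":-0.12,"hand":0},{"dx":-3,"dy":-18,"dz":2,"rx":0,"ry":0,"rz":-0.18,"hand":0},{"dx":-4.1,"dy":-25.1,"dz":3,"rx":0,"ry":0,"rz":-0.223,"hand":0},{"dx":-4.1,"dy":-25.1,"dz":7,"rx":0,"ry":0,"rz":-0.223,"hand":0},{"dx":-4.1,"dy":-25.1,"dz":12,"rx":0,"ry":0,"rz":-0.223,"hand":0},{"dx":-4.1,"dy":-25.1,"dz":12.5,"rx":0,"ry":0,"rz":-0.223,"hand":0}]' |grep -E 'pos|force|gap'
python3 - <<'E'
from h import *
st();print(rel(cur(),tgt([500.5,-313.4,39.5],-1.458+np.pi)))
E
```

```text
position: [497.4, -312.9, 109.3]
wrist_force: [0.4, 0.1, -0.4]
finger_gap: 46.9
t 40.52 p [ 497.4 -312.9  109.3] y-ang 1.68 tilt -0.002 F [ 0.4  0.1 -0.4] gap 46.9
{'dx': -0.33, 'dy': -0.1, 'dz': 6.98, 'rx': 0.002, 'ry': -0.003, 'rz': -0.004}
```

```bash
python3 -m inch '[{"dx":-0.3,"dy":-0.1,"dz":3,"rx":0,"ry":0,"rz":0,"hand":0},{"dx":-0.3,"dy":-0.1,"dz":6,"rx":0,"ry":0,"rz":0,"hand":0},{"dx":-0.3,"dy":-0.1,"dz":6.9,"rx":0,"ry":0,"rz":0,"hand":0},{"dx":-0.3,"dy":-0.1,"dz":6.9,"rx":0,"ry":0,"rz":0,"hand":-1},{"dx":-0.3,"dy":-0.1,"dz":6.9,"rx":0,"ry":0,"rz":0,"hand":-1},{"dx":-0.3,"dy":-0.1,"dz":6.9,"rx":0,"ry":0,"rz":0,"hand":-1},{"dx":-0.3,"dy":-0.1,"dz":6.9,"rx":0,"ry":0,"rz":0,"hand":-1},{"dx":-0.3,"dy":-0.1,"dz":6.9,"rx":0,"ry":0,"rz":0,"hand":-1}]' 30 |grep -E 'pos|force|gap'
python3 - <<'E'
from h import *
st();c=cur()
# shift to centre base on mat, yaw -> -1.56
b=np.array([524.7,-338.6]);sy=-1.56;post=b-34*np.array([np.cos(sy),np.sin(sy)])
for z in(15,0,):print(rel(c,tgt([post[0],post[1],c[0][2]+z],sy+np.pi)))
E
```

```text
position: [500.7, -313.9, 41.2]
wrist_force: [-0.5, 0.5, 3.6]
finger_gap: 11.8
t 41.52 p [ 500.7 -313.9   41.2] y-ang 1.68 tilt -0.001 F [-0.5  0.5  3.6] gap 11.8
{'dx': -2.45, 'dy': 0.66, 'dz': -1.5, 'rx': 0.001, 'ry': -0.002, 'rz': 0.098}
{'dx': -2.45, 'dy': 0.66, 'dz': -0.0, 'rx': 0.001, 'ry': -0.002, 'rz': 0.098}
```

```bash
python3 -m inch '[{"dx":0,"dy":0,"dz":-1.2,"rx":0,"ry":0,"rz":0,"hand":-1},{"dx":-1,"dy":0.3,"dz":-1.5,"rx":0,"ry":0,"rz":0.05,"hand":-1},{"dx":-2.4,"dy":0.66,"dz":-1.5,"rx":0,"ry":0,"rz":0.098,"hand":-1},{"dx":-2.4,"dy":0.66,"dz":-1,"rx":0,"ry":0,"rz":0.098,"hand":-1},{"dx":-2.4,"dy":0.66,"dz":-0.5,"rx":0,"ry":0,"rz":0.098,"hand":-1},{"dx":-2.4,"dy":0.66,"dz":-0.2,"rx":0,"ry":0,"rz":0.098,"hand":-1},{"dx":-2.4,"dy":0.66,"dz":-0.1,"rx":0,"ry":0,"rz":0.098,"hand":-1},{"dx":-2.4,"dy":0.66,"dz":-0.03,"rx":0,"ry":0,"rz":0.098,"hand":-1}]' |grep -E 'pos|force|gap'
python3 -m inch '[{"dx":0,"dy":0,"dz":0.03,"rx":0,"ry":0,"rz":0,"hand":-1},{"dx":0,"dy":0,"dz":0.05,"rx":0,"ry":0,"rz":0,"hand":-1}]' |grep -E 'pos|force|gap'
```

```text
position: [523.7, -304.8, 41.4]
wrist_force: [0.4, 0.4, -1.0]
finger_gap: 11.5
position: [523.8, -304.9, 41.2]
wrist_force: [-0.2, -0.4, -0.4]
finger_gap: 11.7
```

```bash
python3 -m inch '[{"dx":0,"dy":0,"dz":0.08,"rx":0,"ry":0,"rz":0,"hand":-1},{"dx":0,"dy":0,"dz":0.08,"rx":0,"ry":0,"rz":0,"hand":-0.4},{"dx":0,"dy":0,"dz":0.08,"rx":0,"ry":0,"rz":0,"hand":0},{"dx":0,"dy":0,"dz":0.08,"rx":0,"ry":0,"rz":0,"hand":0},{"dx":0,"dy":0,"dz":-1,"rx":0,"ry":0,"rz":0,"hand":0},{"dx":0,"dy":0,"dz":-6,"rx":0,"ry":0,"rz":0,"hand":0},{"dx":0,"dy":0,"dz":-12,"rx":0,"ry":0,"rz":0,"hand":0},{"dx":0,"dy":0,"dz":-18,"rx":0,"ry":0,"rz":0,"hand":0}]' |grep -E 'pos|force|gap'
python3 - <<'E'
from h import *
ya=np.pi/2-.112;A=tgt([671,-145.8,240],ya);print(rel(cur(),A))
g=cv2.cvtColor(snap('side'),cv2.COLOR_RGB2GRAY)[200:236,315:362]
print('\n'.join(''.join(' .:-=+*#%@'[min(9,v//26)] for v in r) for r in g))
E
```

```text
position: [524.0, -305.0, 223.8]
wrist_force: [-0.9, -1.2, 0.6]
finger_gap: 47.1
{'dx': -14.87, 'dy': 15.75, 'dz': -1.64, 'rx': 0.0, 'ry': -0.002, 'rz': 0.123}
##############*+**=-==-=--========+#%%%%%%%%%%%
###############*+*+=---===========*####%%%%%%%%
###############*=+#*+---------==***##*#%%%%%%%%
################*-=**::-:::--=+####%#**%%%%%%%%
#################*==-   ... -**+=*##*+#%%%%%%%%
###################+:    . ..+#####+=*%%%%%%%%%
###################*=       .+#*+===*%%%%%%%%%%
###################*=       .-++++*%%%%%%%%%%%%
###################*=       :*%%%%%%%%%%%%%%%%%
###################*=       :*%%%%%%%%%%%%%%%%%
###################*=       :*%%%%%%%%%%##%%%%%
###################*=       :+##########**%%%%%
##################**=       .-==--:::....+%%%%%
##*******+++====-:::.        ............=#%%%%
#*-::...............         ............-*%%%%
#*:.................        .............:*%%%%
#*:.............::..         .............+#%%%
#*-............:::...        ....::.......-*%%%
##+............:--:::       .::..--.......:+###
==-.    .    . ::---:       :===-=-........=*##
==-..          :----:       -+***+=........-+##
==-:           :===-:       -+***+:........:+##
==-:           :---:.       :==+++..........=*#
===-   .       :---:.       :-----..........:+*
===-      .   .:---:        :-----..........:+*
===-.         .:---:        :----:...........+*
===-:          :---:.       :----:...........-+
====:. .    ...:---:.       :----:...........:+
+===-. ...    .:---:.       :----:............=
=+=+-.. ..    :-===-.      .-==--:............=
++=+-..   . . :-=---. .... .=++++-............:
+=+==.  ...  ...:::::.:::..:==++=:............:
=+++=: ....  .   .. .  .......:................
+====-.     .     .............................
+++==-.     ..  .. ............................
+++++-.   . .. . .........................::::-
```

Scoop upright and centred on the mat. Going behind the cap with closed fingers.

```bash
python3 -m inch '[{"dx":-4,"dy":4,"dz":-1.6,"rx":0,"ry":0,"rz":0.06,"hand":-1},{"dx":-8,"dy":8,"dz":-1.6,"rx":0,"ry":0,"rz":0.123,"hand":-1},{"dx":-12,"dy":12,"dz":-1.6,"rx":0,"ry":0,"rz":0.123,"hand":-1},{"dx":-14.9,"dy":15.7,"dz":-1.6,"rx":0,"ry":0,"rz":0.123,"hand":-1},{"dx":-14.9,"dy":15.7,"dz":-1.6,"rx":0,"ry":0,"rz":0.123,"hand":-1},{"dx":-14.9,"dy":15.7,"dz":-1.6,"rx":0,"ry":0,"rz":0.123,"hand":-1}]' |grep -E 'pos|force|gap'
python3 - <<'E'
from h import *
ya=np.pi/2-.112;print(rel(cur(),tgt([671,-145.8,130],ya)))
E
```

```text
position: [674.5, -149.6, 250.4]
wrist_force: [0.1, 0.5, 0.8]
finger_gap: 0.6
{'dx': 0.52, 'dy': 0.45, 'dz': 12.03, 'rx': -0.009, 'ry': 0.011, 'rz': 0.0}
```

```bash
python3 -m inch '[{"dx":0.3,"dy":0.4,"dz":6,"rx":0,"ry":0,"rz":0,"hand":-1},{"dx":0.4,"dy":0.4,"dz":11.9,"rx":0,"ry":0,"rz":0,"hand":-1},{"dx":0.4,"dy":0.4,"dz":11.9,"rx":0,"ry":0,"rz":0,"hand":-1},{"dx":2.5,"dy":0.4,"dz":11,"rx":0,"ry":0,"rz":0,"hand":-1},{"dx":4.7,"dy":0.4,"dz":10.3,"rx":0,"ry":0,"rz":0,"hand":-1},{"dx":6.4,"dy":0.4,"dz":10.1,"rx":0,"ry":0,"rz":0,"hand":-1},{"dx":8.1,"dy":0.4,"dz":10.2,"rx":0,"ry":0,"rz":0,"hand":-1}]' |grep -E 'pos|force|gap'
python3 - <<'E'
from h import *
ya=np.pi/2-.112;c=cur();yv=Rz(CAN[2])@np.array([0,-29,0]);xv=Rz(CAN[2])@np.array([1.,0,0])
for th in(1.1,.9,.7,.55,.4,.3,.2,.1,0): print(th,rel(c,tgt(capp(-85,8,th)+yv+xv*8-[0,0,20],ya)))
E
```

```text
position: [597.0, -139.4, 152.3]
wrist_force: [0.9, 0.5, -0.5]
finger_gap: 0.5
1.1 {'dx': 1.83, 'dy': 0.21, 'dz': 0.86, 'rx': -0.011, 'ry': 0.018, 'rz': -0.001}
0.9 {'dx': 3.36, 'dy': 0.21, 'dz': 1.61, 'rx': -0.011, 'ry': 0.018, 'rz': -0.001}
0.7 {'dx': 4.71, 'dy': 0.22, 'dz': 2.66, 'rx': -0.011, 'ry': 0.018, 'rz': -0.001}
0.55 {'dx': 5.57, 'dy': 0.23, 'dz': 3.6, 'rx': -0.011, 'ry': 0.018, 'rz': -0.001}
0.4 {'dx': 6.28, 'dy': 0.25, 'dz': 4.67, 'rx': -0.011, 'ry': 0.018, 'rz': -0.001}
0.3 {'dx': 6.66, 'dy': 0.25, 'dz': 5.43, 'rx': -0.011, 'ry': 0.018, 'rz': -0.001}
0.2 {'dx': 6.96, 'dy': 0.26, 'dz': 6.23, 'rx': -0.011, 'ry': 0.018, 'rz': -0.001}
0.1 {'dx': 7.18, 'dy': 0.27, 'dz': 7.05, 'rx': -0.011, 'ry': 0.018, 'rz': -0.001}
0 {'dx': 7.32, 'dy': 0.28, 'dz': 7.9, 'rx': -0.011, 'ry': 0.018, 'rz': -0.001}
```

```bash
python3 -m inch '[{"dx":1.8,"dy":0.2,"dz":0.9,"rx":0,"ry":0,"rz":0,"hand":-1},{"dx":3.3,"dy":0.2,"dz":1.6,"rx":0,"ry":0,"rz":0,"hand":-1},{"dx":4.7,"dy":0.2,"dz":2.7,"rx":0,"ry":0,"rz":0,"hand":-1},{"dx":5.6,"dy":0.2,"dz":3.6,"rx":0,"ry":0,"rz":0,"hand":-1},{"dx":6.3,"dy":0.2,"dz":4.7,"rx":0,"ry":0,"rz":0,"hand":-1},{"dx":6.7,"dy":0.2,"dz":5.4,"rx":0,"ry":0,"rz":0,"hand":-1},{"dx":7.0,"dy":0.2,"dz":6.2,"rx":0,"ry":0,"rz":0,"hand":-1},{"dx":7.0,"dy":0.2,"dz":6.2,"rx":0,"ry":0,"rz":0,"hand":-1}]' |grep -E 'pos|force|gap'
python3 - <<'E'
from h import *
g=cv2.cvtColor(snap('side'),cv2.COLOR_RGB2GRAY)[215:275,285:355]
print('\n'.join(''.join(' .:-=+*#%@'[min(9,v//26)] for v in r) for r in g))
E
```

```text
position: [528.2, -130.1, 88.1]
wrist_force: [-0.3, -0.4, 0.3]
finger_gap: 0.4
%%%###%%%%%%#%%%%%%%%%%%%%%%*==---===============--:::::. ............
%#%%%%#%%##%%#%%%%%%%%%%%%%%*==-::-====================-.  ...........
%###%#%#%%%#%%%#%%#%%%%%%%%%*==-:-=====================-:  ....::.....
%%%%##%%#%%%%#%%%%%%%%#%%%%%*===--================--===-. .:::.==.....
%%%#%##%%%%%%%%%%%%%%%%%%%%%#=====================-.:-=-. :=====-.....
%%%%%%%%#%%%%%%%%%%%%%%%%%#%#++===================-::-=-. -*****=.....
%%%%%%###%%%%%%%%%%%%#%#%%%%%%##*----==============--==-. -+***+:.....
%%%%%#%#%%%%%%#%%#%#%%#%%%%%%%%%#=...:::---============-  -=++*+......
%#%%%%%#%%%%%%##%%%%%%%#%%%%%%%%%*.........:===========-  :-----......
%%%%%%%%%%%%%#%%%#%#%%%%%%%%%%%%%*.........:-======---:.  :-----......
#%%%%%%%%%%%#%%%%%##%#%#%%%%%%%%%*:........:-=====--:     :-----......
%%%%%%%%%%%%##%%%%#%%%#%%%#%%%%%%*:........:-=====--:     :----:......
%%%%%%%%%%%%##%%%%%%#%%%%%%%%%%%%*-........:-=====-::     :----:......
%%%%%%%%%%%%%#%%%#%#%%%%%%%%%%%%%%*........:-=====-::    .:----:......
%%%%%%%%%%%%%%%#%%%%%%%#%#%
[... 2538 characters left out ...]
%%###+::::::::::::::::::::::::::::::::::....:+*+=************
%%%%%%%%%%###*=::::::::::::::::::::::::::::::::::....=+***************
%%%%%%%%%%##*=-::::::::::::::::::::::::::::::::::....=****************
%%%%%%%%%%##*==-:::::::::::::::::::::::::::::::::...:-=+***##*********
%%%%%%%%%###*=-::::::::::::::::::::::::::::::::::...:---=+*#####******
%%%%%%%%%###*=-::::::::::::::::::::::::::::::::::...-----+##########**
%%%%%%%%###*==--:::::::::::::::::::::::::::::::::..:-----+**##########
%%%%%%%###*===--:::::::::::::::::::::::::::::::::..:------==+*########
%%%%%%%%#*====--:::::::::::::::::::::::::::::::::..:-----=====+#######
%%%%%%%#*=====----:::::::::::::::::::::::::::::::..:-----======+**####
```

The cap has come down with the finger. Pressing until the force rises.

```bash
python3 -m inch '[{"dx":0.2,"dy":0,"dz":0.5,"rx":0,"ry":0,"rz":0,"hand":-1},{"dx":0.2,"dy":0,"dz":1,"rx":0,"ry":0,"rz":0,"hand":-1},{"dx":0.2,"dy":0,"dz":1.4,"rx":0,"ry":0,"rz":0,"hand":-1},{"dx":0.2,"dy":0,"dz":1.4,"rx":0,"ry":0,"rz":0,"hand":-1}]' |grep -E 'pos|force'
python3 -m inch '[{"dx":0,"dy":0,"dz":0.2,"rx":0,"ry":0,"rz":0,"hand":-1},{"dx":0,"dy":0,"dz":0.3,"rx":0,"ry":0,"rz":0,"hand":-1}]' |grep -E 'pos|force'
```

```text
position: [526.6, -130.0, 74.1]
wrist_force: [-0.4, -0.0, -1.0]
position: [526.6, -130.1, 71.0]
wrist_force: [0.4, 0.4, 0.3]
```

```bash
for k in 1 2; do python3 -m inch '[{"dx":0,"dy":0,"dz":0.15,"rx":0,"ry":0,"rz":0,"hand":-1},{"dx":0,"dy":0,"dz":0.2,"rx":0,"ry":0,"rz":0,"hand":-1}]' |grep -E 'pos|force'; done
```

```text
position: [526.6, -130.1, 68.9]
wrist_force: [-1.1, 0.4, -0.1]
position: [526.6, -130.1, 66.8]
wrist_force: [-0.2, -0.2, 1.2]
```

```bash
python3 -m inch '[{"dx":0,"dy":0,"dz":0.15,"rx":0,"ry":0,"rz":0,"hand":-1},{"dx":0,"dy":0,"dz":0.25,"rx":0,"ry":0,"rz":0,"hand":-1}]' |grep -E 'pos|force';python3 -m inch '[{"dx":0,"dy":0,"dz":0.15,"rx":0,"ry":0,"rz":0,"hand":-1},{"dx":0,"dy":0,"dz":0.25,"rx":0,"ry":0,"rz":0,"hand":-1}]' |grep -E 'pos|force'
```

```text
position: [526.7, -130.2, 65.0]
wrist_force: [-3.6, 2.0, 9.1]
position: [526.8, -130.3, 64.7]
wrist_force: [-8.7, 3.8, 19.2]
```

Hard stop at 19 N. Retreating and taking the last look.

```bash
python3 -m inch '[{"dx":0,"dy":0,"dz":-2,"rx":0,"ry":0,"rz":0,"hand":-1},{"dx":0,"dy":0,"dz":-8,"rx":0,"ry":0,"rz":0,"hand":-1},{"dx":0,"dy":0,"dz":-14,"rx":0,"ry":0,"rz":0,"hand":-1},{"dx":3,"dy":5,"dz":-17,"rx":0,"ry":0,"rz":0,"hand":-1},{"dx":6,"dy":11,"dz":-17,"rx":0,"ry":0,"rz":0,"hand":-1},{"dx":9,"dy":17,"dz":-17,"rx":0,"ry":0,"rz":0,"hand":-1},{"dx":11,"dy":23,"dz":-17,"rx":0,"ry":0,"rz":0,"hand":-1},{"dx":11,"dy":28,"dz":-17,"rx":0,"ry":0,"rz":0,"hand":-1}]' |grep -E 'pos|force|clock'
python3 - <<'E'
from h import *
s=snap('side');t=snap('top')
o=np.zeros((560,800,3),np.uint8)
o[:,:400]=cv2.resize(s[180:432,230:410],(400,560),interpolation=cv2.INTER_CUBIC)
o[:360,400:]=cv2.resize(t[150:330,220:420],(400,360),interpolation=cv2.INTER_CUBIC)
o[360:,400:]=cv2.resize(s[195:265,280:420],(400,200),interpolation=cv2.INTER_CUBIC)
cv2.imwrite('pics/final.png',o[...,::-1])
E
```

```text
clock: 49.25
position: [445.8, 164.1, 230.3]
wrist_force: [1.2, 0.1, 0.4]
```

View pics/final.png

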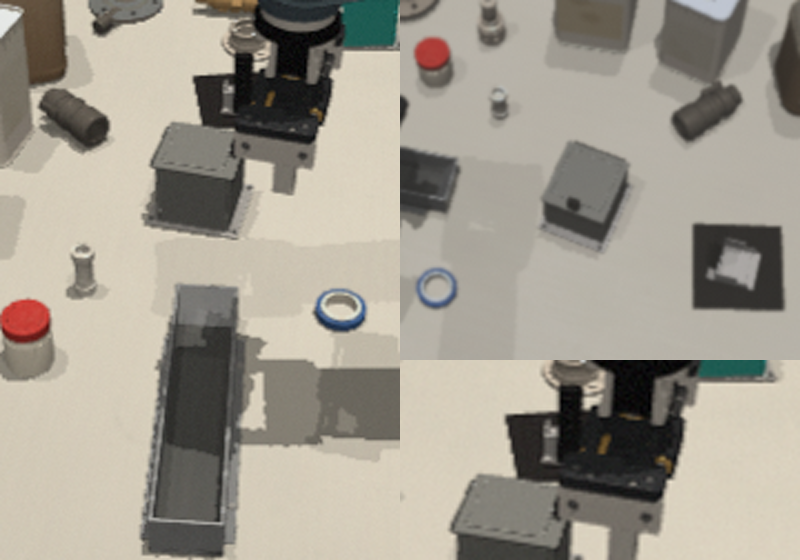

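```bash
python3 -c "
from rig import finish_job
print(finish_job())"
```

```text
the job is handed in; nothing more can be done
None
```

The job is handed in at about 49 s of robot time. I flipped the cap open past upright by its lug and scooped the six balls in two trips of four and two. I then put the scoop back on its mat and pressed the cap down to a hard stop at about 19 N.

**Last picture:**
- The trough is empty, no stray ball is in view, and the cap is shut.
- The scoop stands upright near the middle of the mat.
- The jar, tube stub, tape roll and hose coupling look to be where they were, judged by eye.

**What disagreed or went wrong:**
- **Finger end:** the real finger ends sit about 20 mm short of the reported TCP. My first two grasps at the lug closed on nothing, so I worked with that offset. The final press stopped about 7 mm lower than it predicted.
- **Scoop moved:** after I first put it back, the scoop had shifted about 20 mm toward the robot, probably the announced knock. It was still wholly on the mat, but I re-gripped and re-centred it before closing the cap.
- **Hard contact:** on the second trip I pressed the scoop onto the trough floor at about 20 N for a moment.
- **Balls in the canister:** I did not see inside the canister. That all six balls are there rests on the scoop's weight returning to the empty value after each pour, plus the empty trough and clear table.

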